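# Clamp a stone block with the hand crank

### The job

Lay the loose rectangular marble block lengthwise on the bed of the hand-cranked clamp, between its two guide rails and between the jaw and the end stop, and let go of it. Then turn the crank counter-clockwise (seen from above), keeping hold of it through the heavy point of each turn so that it neither kicks back nor runs away (never faster than 40 turns a minute), until the jaw holds the block snugly against the stop with about 25 N of clamping force: more than 12, never more than 45. Let go of the crank, which stays by itself, and leave everything else on the bench where it is.

Things in the scene. Friction and masses are not known exactly. Their poses are not given: they have to be found in the camera images.
- clamp: grey and steel hand-cranked clamp fixed to the bench, bed 500 x 130 mm, its top at z 30 mm. Origin on the bench under the crank's axis; +x along the bed, the way the jaw travels, z up. Gear housing 130 x 110 mm, 120 mm high, at x -65 to 65. An end stop (72 mm wide, top 45 mm above the bed) is bolted on by hand: its face towards the jaw is somewhere at x 312 to 324 mm, not measured
- bed_mid (a point): point on the bed's top in the middle of the channel, at clamp x 215, y 0, z 30 mm; axes as the clamp's. Two guide rails along x, 7 mm high above the bed, leave a 70 mm wide channel centred on y = 0 from x 87 to 377 mm. The block lies well with its middle near here, its length along x
- crank_axis (a point): point on the crank's vertical axis, 176 mm above the bench (the height of knob_mid). Besides its friction the crank has inner eccentric weights that resist with 0.5 (1 - cos a) sin a N m at angle a: little within 0.6 of a full turn, 0.65 N m against the hand (10 N at the knob) about 2.1 past each full turn, 0.65 N m forward about 4.2 past it, so that a crank not held there runs away
- knob_mid (a point): middle of the upright wooden crank knob, 176 mm above the bench: a cylinder of 25 mm diameter, from 146 to 196 mm above the bench, 65 mm from the crank's axis. It spins freely on its pin, so a gripper holding it need not turn with the crank. The flat crank arm below has its top 142 mm above the bench
- crank (a joint): crank angle, rad, counter-clockwise from above positive; at 0 and each full turn the arm points to the clamp's -x, away from the bed. It starts within 0.9 of 0. Dry friction 0.35 N m (5.4 N at the knob) holds it, and the clamping force, when let go near two full turns (12.57). The jaw meets a block pushed against the stop at 11.6 to 13.0 rad
- stone: the marble block, rectangular, 80 mm (its x) by 60 mm (its y) by 50 mm high, 0.45 to 0.9 kg; origin at the centre of its underside, z up. It is clamped along its 80 mm length
- core: bystander: upright marble drill core, diameter 52, height 55 mm; origin at the centre of its underside; leave alone
- dust_brush: bystander: wooden hand brush lying between the robot and the clamp
- chip_bowl: bystander: black bowl, 100 mm across, 45 mm high
- offcut: bystander: L-shaped marble offcut, 30 mm high
- oil_bottle: bystander: grey bottle, 56 mm across, 140 mm high
- jaw: the jaw's carriage, a steel block that the crank drives along the bed, with a flat pad (60 mm wide, 2 to 52 mm above the bed) sprung 14 mm before it at 8 N/mm. Origin 2 mm above the bed at the pad's unpressed front face, at clamp x = 115 mm + 10 mm x crank angle (rad); axes as the clamp's. A clamping force F adds F x 0.010 m of torque on the crank (25 N: 3.8 N more at the knob)
There are look-alikes about, which are no part of the job. What is shaped like the stone but blue or red is not meant.

How it is judged (in metres and radians):
On the way, in this order (a step that is already met when the one before it is completed fails the run):
1. the block lies flat in the channel between jaw and stop, let go (z of stone in the frame of bed_mid between -0.003 and 0.004 m and y of stone in the frame of bed_mid between -0.008 and 0.008 m and x of stone in the frame of bed_mid between -0.07 and 0.08 m and angle between the x axis of stone and the x axis of clamp, either way round below 0.15 rad and contact force between the fingers and stone below 0.1 N), for 0.2 s.
2. the crank is past the first heavy point (value of joint crank above 4 rad).
3. the crank is past the second heavy point (value of joint crank above 10.3 rad).
4. the jaw presses the block home with more than 12 N (contact force between jaw and stone above 12 N), for 0.3 s.
At the end, for the whole second after the job is handed in: The block lies flat in the channel (within 8 mm of its middle line, square to the jaw within 0.05 rad), clamped between jaw and stop with 12 to 45 N, the crank let go and at rest (contact force between jaw and stone between 12 and 45 N and z of stone in the frame of bed_mid between -0.003 and 0.004 m and y of stone in the frame of bed_mid between -0.008 and 0.008 m and angle between the x axis of stone and the x axis of clamp, either way round below 0.05 rad and linear speed of stone below 0.01 m/s and velocity of joint crank between -0.1 and 0.1 rad/s); the robot touches nothing.
It fails at once if the clamping force passes 45 N (contact force between jaw and stone above 45 N).
It fails at once if the crank runs faster than 40 turns a minute (velocity of joint crank above 4.2 rad/s).
It fails at once if the crank kicks back faster than a quarter turn a second (velocity of joint crank below -1.57 rad/s).
It fails at once if a bystander is moved by more than 25 mm (distance of any of core, dust_brush, chip_bowl, offcut, oil_bottle from where it was at the start of the episode above 0.025 m).
It also fails if it takes over 72 s, if anything falls off the work surface, if the arm or the gripper's body presses on something with over 40 N, if the wrist force passes 120 N, or if a joint passes its speed limit or range.

### The arm

A 7-joint arm with a two-finger parallel gripper is mounted at the origin on the work surface. World frame = base frame: x ahead of the robot, y to its left, z up, the work surface at z = 0. Lengths are in m, angles in degrees, forces in N, time in s.
With the tool pointing down it reaches from about 0.425 to 0.875 m from the base axis. Payload 4.7 kg.
Tool frame: the origin (TCP) lies midway between the tips of the shut fingers; the grasp point (between the pads) lies 19 mm behind it; y points along the fingers, x is the direction in which the jaws open and shut, and the axes are right-handed (so a half turn about y gives the same grasp; the last joint's range is limited). The gripper opens to 87 mm and grips with 3 to 60 N. Pads are 19 mm wide; open, the fingers measure 117 mm over their backs; the gripper's body (75 mm by 190 mm) begins 51 mm behind the grasp point.
Start: joints at [65.953, 18.392, -4.016, 83.108, 1.295, 78.541, -3.26], TCP at [0.273, -0.59, 0.184] pointing down, gripper open.
Joint ranges: [-163.93, 163.93], [-17.29, 119.83], [-79.2, 71.16], [3.27, 140.29], [-89.18, 269.18], [5.43, 117.66], [-154.24, 154.24]. Speed limits (degrees/s): [147.25, 147.25, 180, 180, 180, 180, 180].

### API

Orientations are given as [roll, pitch, yaw] about the fixed x, y, z axes, in that order (R = Rz(yaw) Ry(pitch) Rx(roll)).
In Python, from cell import env gives the robot as it stands.
- The arm moves only by the tool carry_out, never from a script. Its argument "targets" is a list of rows, each a list of 2 entries, a list of its own where there are three numbers: the shift along the tool's x, y, z in mm, then the turn, a rotation vector about the tool's x, y, z in degrees. A call has 1 to 12 rows; each row shifts and turns the commanded pose from where the row before left it, along the tool's axes as they then stand; what a row does not reach is not made up. A row lasts 1/10 s, in which the tool goes at most 50 mm and 8.59 degrees, less where a joint would pass 70% of its speed; a pose out of reach is approached as far as the arm can. A call with a gripper value outside its range is refused whole. "jaw" is the opening, from 0 (shut) to 1 (fully open), set as the call begins (left out, the last holds). The fingers move at their own pace and stop on an object; "squeeze" is the grip in N (left out, the last holds). Time passes only in rows, so rows that do not move let the fingers close. It gives the time, the measured TCP pose, the force and the opening at its end, in the units of the state.
- env.get_obs(): the state, without advancing time (a new reading comes with each control period).
- env.read_camera(name): name is "side" or "top"; returns the picture (400x640x3 uint8, red, green, blue); there is no depth.
- env.get_calibration(name): a dict with "fx", "fy", "cx", "cy" (pixels), "D" ([k1, k2, p1, p2, k3] as OpenCV has them; the pictures are not rectified), "R" (3x3) and "t" (3): a world point X has camera coordinates R X + t. Camera axes: x right, y down, z forward; pixel columns grow to the right and rows downward; lengths in m; the calibration is good to about 2 mm. A picture is of the moment at which its call begins. get_calibration takes no time and is no camera call.
- env.sign_off(): hands the job in, once; it reports no verdict.
Trained networks look in the newest picture that a camera, given by its name, has taken for a name from the list of things; names that differ only in an ending like _2 or _b are one class to them, and where a whole thing is asked for, a point or a joint stands for the part that bears it (a point fixed in the world has none). Each returns a list of dicts, best first, with "p" (0 to 1); they miss things now and then, are a little off and sometimes report something else, mostly with a low value. They report only what shows in the picture. A call takes as long as a camera call. They do not tell look-alikes from the thing itself.
- env.outline_of(camera, label): "mask" (400x640 bool, what is visible of it) and "xy" ([column, row] in pixels, amid what is visible of it).
The state is a dict: "time_s": time; "qpos": joint angles; "joint_velocities": joint speeds; "effort": joint torques, N m; "tool_pos": TCP position; "tool_rot": TCP orientation; "force": force on the tool from outside, world axes, zero at the start; "wrist_torque": the same for the moment, N m; "grip_width": finger opening in m.
Only numpy, scipy, OpenCV 4.12 (cv2) and the standard library are available. Lean on these libraries where they do the work, as an engineer would, in place of code of your own. Each camera call takes 0.05 s, during which the arm holds its last target.

## Working session

There is one attempt and no reset: what is moved stays moved. The work goes in short steps, Python scripts to look and compute and a tool call to move; the robot and the scene stay as the last step left them, time stands still between calls to the robot, and variables do not carry over. Pictures are saved under pics/ and viewed, and the job is handed in when it is done.

Besides the shell and the picture viewer there is one more tool, called after "Request:" in YAML: its name, and indented under it one key for each argument. carry_out: Moves the arm, as the interface text tells. Its arguments: {"type":"object","properties":{"targets":{"type":"array","items":{"type":"array"}},"jaw":{"type":"number"},"squeeze":{"type":"number"}},"required":["targets"]}

```bash
ls; mkdir -p pics; python3 - <<'E'
from cell import env
import cv2
for n in("side","top"):
    im=env.read_camera(n); cv2.imwrite(f"pics/{n}0.png",im[:,:,::-1])
    print(n,env.get_calibration(n))
o=env.get_obs(); print(o)
E
```

```text
pics
side {'fx': 485.34960611416307, 'fy': 485.34960611416307, 'cx': 316.39981265488836, 'cy': 196.01414033438954, 'D': array([-0.12202512,  0.        ,  0.        ,  0.        ,  0.        ]), 'R': array([[-0.89937024,  0.43668075, -0.02105005],
       [ 0.25778253,  0.49079959, -0.83226434],
       [-0.35310246, -0.75394011, -0.55397921]]), 't': array([ 0.47797528, -0.02350819,  1.71575283])}
top {'fx': 376.41294266845654, 'fy': 376.41294266845654, 'cx': 316.95519263609333, 'cy': 200.26076698461287, 'D': array([-0.04740996,  0.        ,  0.        ,  0.        ,  0.        ]), 'R': array([[-0.01445828, -0.99988315, -0.00496471],
       [-0.98339618,  0.01511781, -0.18084083],
       [ 0.18089475,  0.00226763, -0.98349985]]), 't': array([0.00311239, 0.5398762 , 1.18730446])}
{'time_s': 0.1, 'qpos': array([65.95269212, 18.43342869, -4.01532638, 83.16956022,  1.2963101 ,
       78.54012617, -3.26136448]), 'joint_velocities': array([-0.05035181, -0.11804417, -0.05604298, -0.12273702, -0.05460545,
       -0.03585444, -0.01070339]), 'effort': array([ 3.32671407e-04, -4.92571163e+01, -4.05580765e-01, -3.13402712e+01,
       -6.42590923e-02,  3.94133676e-02,  1.12486600e-04]), 'tool_pos': array([ 0.27291424, -0.58930389,  0.18327216]), 'tool_rot': array([-90.00687439,   0.09780955, -65.14436474]), 'force': array([-0.00984331,  0.62181775, -0.38247581]), 'wrist_torque': array([ 0.04635868,  0.00861349, -0.00212929]), 'grip_width': 0.08718601029745064}
```

View pics/side0.png

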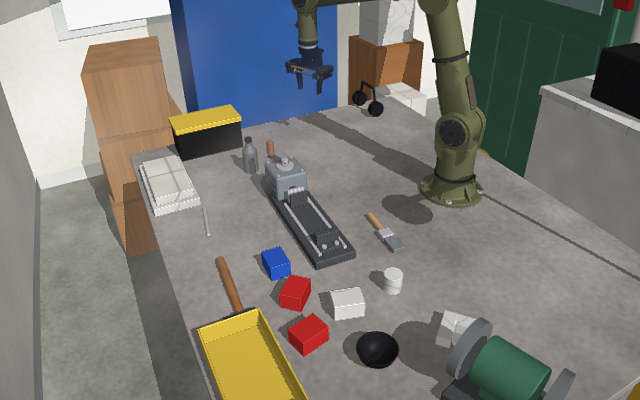

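View pics/top0.png

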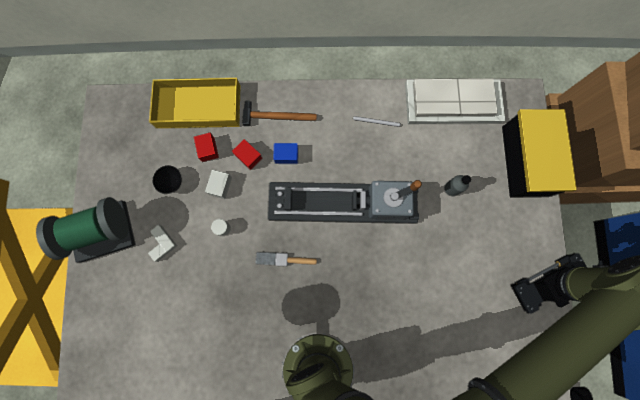

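White block at top (217,183) / side (348,303) is the stone candidate. Alternatives are the red blocks (205,147), (247,153), the blue block (286,153), the core (220,227) and the offcut (160,243). I'll get outlines next.

```bash
cat > h.py <<'E'
from cell import env
import cv2, numpy as np
from scipy.optimize import least_squares, linear_sum_assignment
C={n:env.get_calibration(n) for n in("side","top")}
def proj(n,X):
    c=C[n];K=np.array([[c['fx'],0,c['cx']],[0,c['fy'],c['cy']],[0,0,1]])
    return cv2.projectPoints(np.atleast_2d(X).astype(float),cv2.Rodrigues(c['R'])[0],c['t'],K,c['D'])[0].reshape(-1,2)
def back(n,px,z):
    c=C[n];K=np.array([[c['fx'],0,c['cx']],[0,c['fy'],c['cy']],[0,0,1]])
    u=cv2.undistortPoints(np.atleast_2d(px).astype(float).reshape(-1,1,2),K,c['D']).reshape(-1,2)
    d=np.c_[u,np.ones(len(u))]@c['R']; o=-c['R'].T@c['t']
    return o+d*((z-o[2])/d[:,2])[:,None]
def hullmask(n,P):
    m=np.zeros((400*4,640*4),np.uint8)
    h=cv2.convexHull(((proj(n,P)+.5)*4).astype(np.float32)); cv2.fillConvexPoly(m,np.round(h).astype(np.int32),1)
    return cv2.resize(m.astype(np.float32),(640,400),interpolation=cv2.INTER_AREA)
def box(x,y,z,yaw,L,W,H):
    c,s=np.cos(yaw),np.sin(yaw)
    return np.array([[x+c*a-s*b,y+s*a+c*b,z+h] for a in(-L/2,L/2) for b in(-W/2,W/2) for h in(0,H)])
E
python3 - <<'E'
from h import *
D={}
for n in("side","top"):
    env.read_camera(n)
    for l in("stone","clamp","crank","knob_mid","jaw"):
        for k,d in enumerate(env.outline_of(n,l)):
            m=d['mask'];print(n,l,round(d['p'],2),np.round(d['xy'],1),m.sum()); D[f"{n}_{l}_{k}"]=m
np.savez("m.npz",**D)
for n,px,z in(("top",(217,183),.05),("side",(348,298),.05),("top",(416,185),.196),("top",(395,197),.15)):print(n,px,back(n,px,z))
for n in("top","side"):
    im=cv2.imread(f"pics/{n}0.png")
    b=(180,130,160,110) if n=="top" else (220,120,190,200)
    b=(190,150,260,90) if n=="top" else (220,130,200,200)
    x,y,w,h=b; cv2.imwrite(f"pics/{n}_crop.png",cv2.resize(im[y:y+h,x:x+w],None,fx=3,fy=3,interpolation=cv2.INTER_CUBIC))
E
```

```text
side stone 0.95 [308.8 334.3] 1189
side stone 0.92 [295.8 292.3] 871
side stone 0.66 [347.2 305.6] 973
side stone 0.62 [275.9 262.2] 731
side crank 0.58 [272.5 153.2] 198
side knob_mid 0.59 [270.7 147.2] 51
side jaw 0.89 [297.5 192.4] 311
top stone 0.72 [205.3 145.2] 576
top stone 0.69 [215.5 184.1] 544
top stone 0.64 [282.  154.3] 492
top stone 0.57 [248.1 151.7] 482
top clamp 0.69 [348.2 201.7] 5788
top crank 0.7 [218.9 185.2] 559
top crank 0.54 [402.7 191.5] 233
top crank 0.53 [347.7 201.9] 5593
top jaw 0.66 [356.1 199.7] 255
top jaw 0.29 [403.9 190.4] 227
top (217, 183) [[0.60321613 0.32673305 0.05      ]]
side (348, 298) [[0.6061828  0.33906462 0.05      ]]
top (416, 185) [[ 0.55367387 -0.2947467   0.196     ]]
top (395, 197) [[ 0.52771798 -0.24103923  0.15      ]]
```

View pics/top_crop.png

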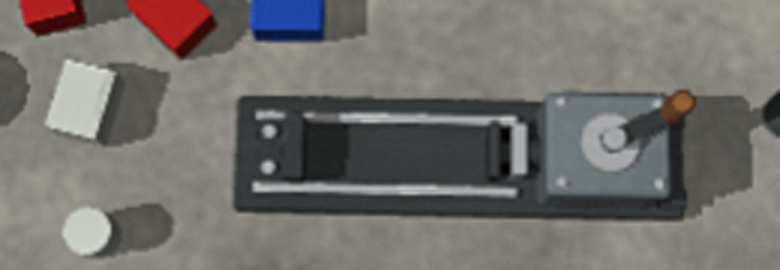

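View pics/side_crop.png

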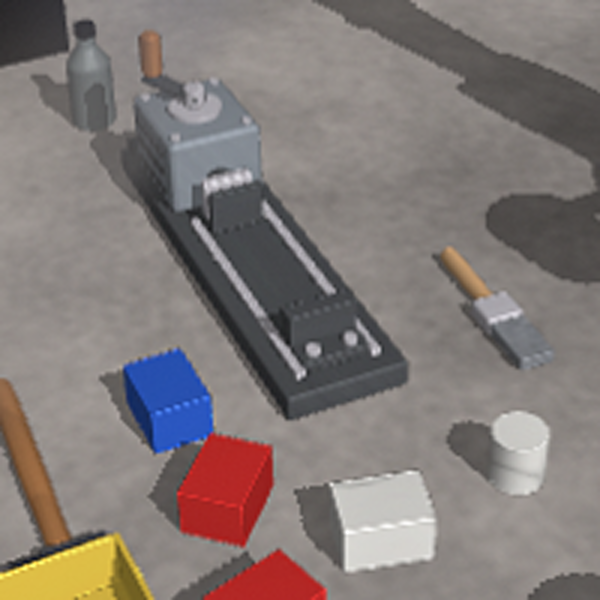

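White rectangular block confirmed at top (217,183) / side (348,303); the others are red or blue. Next I fit the poses.

```bash
python3 - <<'E'
from h import *
M=np.load("m.npz")
ms,mt=M["side_stone_2"],M["top_stone_1"]
def cost(p):
    r=[]
    for n,m in(("side",ms),("top",mt)):
        r.append((cv2.GaussianBlur(hullmask(n,box(p[0],p[1],0,p[2],.08,.06,.05)),(0,0),1)-cv2.GaussianBlur(m.astype(np.float32),(0,0),1))[100:360,150:420].ravel())
    return (np.concatenate(r)**2).sum()
from scipy.optimize import minimize
best=None
for y in np.arange(0,np.pi,.26):
    r=minimize(cost,[.60,.333,y],method="Nelder-Mead",options=dict(initial_simplex=[[.6,.333,y],[.61,.333,y],[.6,.343,y],[.6,.333,y+.2]]))
    if best is None or r.fun<best.fun: best=r
    print(round(y,2),r.fun,r.x,np.degrees(r.x[2]))
np.save("stone.npy",best.x)
for n,(x,y,w,h) in(("top",(260,165,160,80)),("side",(255,140,110,130)),("top",(195,160,80,60)),("side",(320,275,60,60))):
    im=cv2.imread(f"pics/{n}0.png"); s=5
    if w<90:
        im=cv2.resize(im[y:y+h,x:x+w],None,fx=s,fy=s,interpolation=cv2.INTER_CUBIC)
        P=(proj(n,box(*best.x[:2],0,best.x[2],.08,.06,.05))-[x,y]+.5)*s
        for a in range(8):
            for b in range(a):
                if bin(a^b).count('1')==1: cv2.line(im,tuple(int(v) for v in P[a]),tuple(int(v) for v in P[b]),(0,0,255),1)
        cv2.imwrite(f"pics/{n}_stone.png",im)
    else:
        s=5 if n=="top" else 4.6
        im=cv2.resize(im[y:y+h,x:x+w],None,fx=s,fy=s,interpolation=cv2.INTER_CUBIC)
        cv2.imwrite(f"pics/{n}_clamp.png",im)
a=cv2.imread("pics/top_stone.png");b=cv2.imread("pics/side_stone.png")
cv2.imwrite("pics/stone_fit.png",np.hstack([a,b]))
E
```

```text
0.0 16.35209846496582 [ 0.60522215  0.32989566 -0.27039957] -15.492754350114959
0.26 17.63159942626953 [ 0.60497877  0.33027036 -0.27022033] -15.482484548124754
0.52 15.933948516845703 [ 0.60505792  0.33007513 -0.27372561] -15.683322342112373
0.78 17.82333755493164 [ 0.60469828  0.33009657 -0.27705646] -15.874166075958792
1.04 240.2641143798828 [0.60521996 0.33057842 1.77922556] 101.94211511134868
1.3 240.7814178466797 [0.60440068 0.3301588  1.76058264] 100.87395465009038
1.56 240.75225830078125 [0.60493213 0.32977918 1.7389065 ] 99.63200354312839
1.82 17.510284423828125 [0.60553774 0.33046134 2.86274022] 164.0229324835929
2.08 16.844669342041016 [0.60483603 0.33053741 2.85869404] 163.79110325054273
2.34 18.093900680541992 [0.60488715 0.33035897 2.87413186] 164.67562516549543
2.6 16.923755645751953 [0.6050837  0.33036363 2.85629025] 163.65337623435997
2.86 17.640687942504883 [0.604985   0.32967796 2.86071715] 163.9070190427321
3.12 18.907161712646484 [0.60559637 0.33071861 2.83602776] 162.49242145620804
```

View pics/stone_fit.png

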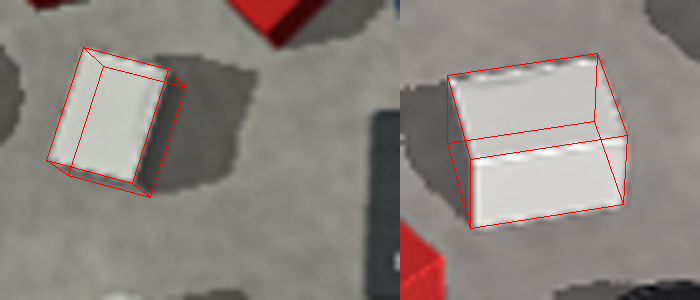

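View pics/top_clamp.png

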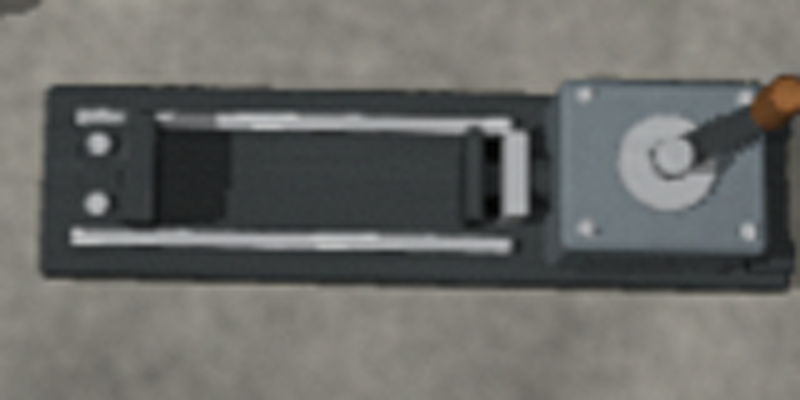

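View pics/side_clamp.png

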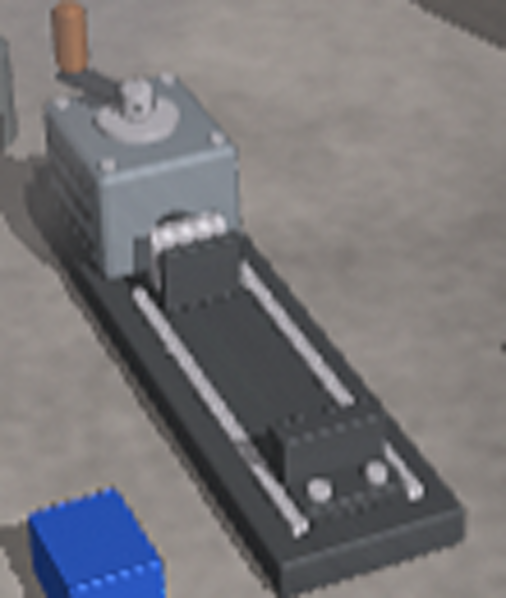

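```bash
cat > fit.py <<'E'
from h import *
T=[((560,82),(65,-55,120)),((767,82),(-65,-55,120)),((766,250),(-65,55,120)),((562,248),(65,55,120)),
((72,237),(377,'r',37)),((513,245),(87,'r',37)),((78,115),(377,'-r',37)),((511,124),(87,'-r',37)),((50,89),('e',-65,30)),((43,272),('e',65,30))]
S=[((103,178),(65,-55,120)),((238,150),(65,55,120)),((45,105),(-65,-55,120)),((185,75),(-65,55,120)),
((300,528),(377,'-r',37)),((138,292),(87,'-r',37)),((415,492),(377,'r',37)),((243,268),(87,'r',37)),((280,570),('e',-65,30)),((465,515),('e',65,30))]
obs=[("top",np.array(p)/5+[260,165]-.5+.1,q) for p,q in T]+[("side",np.array(p)/4.6+[255,140]-.5+.1,q) for p,q in S]
def tow(p,q):
    c,s=np.cos(p[2]),np.sin(p[2]); q=np.array(q,float)/1000
    return np.array([p[0]+c*q[0]-s*q[1],p[1]+s*q[0]+c*q[1],q[2]])
def res(p,full=False):
    v={'r':p[3]*1000,'-r':-p[3]*1000,'e':p[4]*1000}
    out=[]
    for n,px,q in obs:
        X=tow(p,[v.get(a,a) if isinstance(a,str) else a for a in q]); out.append(proj(n,X)[0]-px)
    return np.array(out) if full else np.ravel(out)
if __name__=="__main__":
    r=least_squares(res,[.53,-.24,np.pi/2,.038,.41],loss="soft_l1"); print(r.x,np.degrees(r.x[2])); print(np.round(res(r.x,True),1))
    np.save("clamp.npy",r.x)
    for w in("top","side"):
        o2=[o for o in obs if o[0]==w]; 
        import fit; fit.obs=o2; rr=least_squares(fit.res,r.x,loss="soft_l1"); print(w,rr.x)
    for k,a in (("bed_mid",(215,0,30)),("axis",(0,0,176))): print(k,tow(r.x,a))
    # knob: fit angle in both
    M=np.load("m.npz")
    for n in("top","side"):
        for a in np.arange(-.9,.91,.15):
            print(n,round(a,2),*[np.round(proj(n,tow(r.x,(-65*np.cos(a),-65*np.sin(a),z)))[0],1) for z in (146,196)])
E
python3 fit.py
```

```text
[ 0.53123076 -0.23810864  1.53093293  0.04064526  0.39763602] 87.71599554262177
[[-0.5 -1. ]
 [-0.4 -0. ]
 [ 0.5  1.2]
 [-0.9  0.6]
 [-0.8 -0.2]
 [-1.2  0.3]
 [-0.9  0.1]
 [-0.7  0.4]
 [-0.8 -1.4]
 [-1.3  0.2]
 [-0.8 -0. ]
 [ 1.  -1.5]
 [-0.9 -1.9]
 [-1.7 -2.1]
 [-0.2 -0.9]
 [-0.5 -1.3]
 [ 0.3 -0.8]
 [-0.7 -1.9]
 [-0.7 -1.5]
 [ 0.1 -2.1]]
top [ 0.532406   -0.24020144  1.53606153  0.04100363  0.39610041]
side [ 0.53159797 -0.23129106  1.52392987  0.04006669  0.39821228]
bed_mid [ 0.53979913 -0.02327944  0.03      ]
axis [ 0.53123076 -0.23810864  0.176     ]
top -0.9 [407.3 213.1] [411.3 210.5]
top -0.75 [409.6 210.9] [413.7 208.3]
top -0.6 [411.6 208.5] [415.8 205.7]
top -0.45 [413.1 205.8] [417.4 202.9]
top -0.3 [414.3 202.9] [418.5 199.8]
top -0.15 [414.9 199.8] [419.2 196.6]
top 0.0 [415.1 196.6] [419.4 193.4]
top 0.15 [414.8 193.5] [419.1 190.1]
top 0.3 [414.  190.4] [418.2 186.9]
top 0.45 [412.8 187.5] [416.9 183.8]
top 0.6 [411.1 184.8] [415.2 181. ]
top 0.75 [409.1 182.3] [413.1 178.4]
top 0.9 [406.7 180.1] [410.6 176.1]
side -0.9 [294.3 150.5] [293.6 137.5]
side -0.75 [291.8 150. ] [291. 137.]
side -0.6 [289.1 149.7] [288.3 136.8]
side -0.45 [286.3 149.6] [285.5 136.7]
side -0.3 [283.5 149.7] [282.7 136.8]
side -0.15 [280.7 150. ] [279.8 137.1]
side 0.0 [278.  150.5] [277.1 137.6]
side 0.15 [275.4 151.2] [274.5 138.2]
side 0.3 [273. 152.] [272.  139.1]
side 0.45 [270.9 153. ] [269.8 140. ]
side 0.6 [269.  154.2] [268.  141.1]
side 0.75 [267.5 155.4] [266.4 142.3]
side 0.9 [266.3 156.8] [265.2 143.6]
```

```bash
cat > ov.py <<'E'
from fit import *
def lines(p,a):
    def bx(x0,x1,y0,y1,z0,z1):
        P=[(x,y,z) for x in(x0,x1) for y in(y0,y1) for z in(z0,z1)]
        return [(P[i],P[j]) for i in range(8) for j in range(i) if bin(i^j).count('1')==1]
    L=bx(-65,65,-55,55,30,120)+bx(-102,398,-65,65,0,30)+bx(87,377,-35,-35,30,37)+bx(87,377,35,35,30,37)
    k=(-65*np.cos(a),-65*np.sin(a))
    for z in(146,196):
        c=[(k[0]+12.5*np.cos(t),k[1]+12.5*np.sin(t),z) for t in np.linspace(0,2*np.pi,25)]
        L+=list(zip(c[:-1],c[1:]))
    x=115+10*a; L+=bx(x,x,-30,30,32,82)
    return L
def draw(n,src,b,s,p,a,out):
    x,y,w,h=b; im=cv2.resize(cv2.imread(src)[y:y+h,x:x+w],None,fx=s,fy=s,interpolation=cv2.INTER_CUBIC)
    for A,B in lines(p,a):
        q=(proj(n,[tow(p,A),tow(p,B)])-[x,y]+.5)*s
        cv2.line(im,tuple(int(v) for v in q[0]),tuple(int(v) for v in q[1]),(0,0,255),1)
    cv2.imwrite(out,im)
if __name__=="__main__":
    p=np.load("clamp.npy")
    draw("top","pics/top0.png",(260,165,165,80),4.8,p,.5,"pics/ovt.png")
    draw("side","pics/side0.png",(255,130,110,140),4.2,p,.5,"pics/ovs.png")
E
python3 ov.py
```

```text
(no output)
```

View pics/ovt.png

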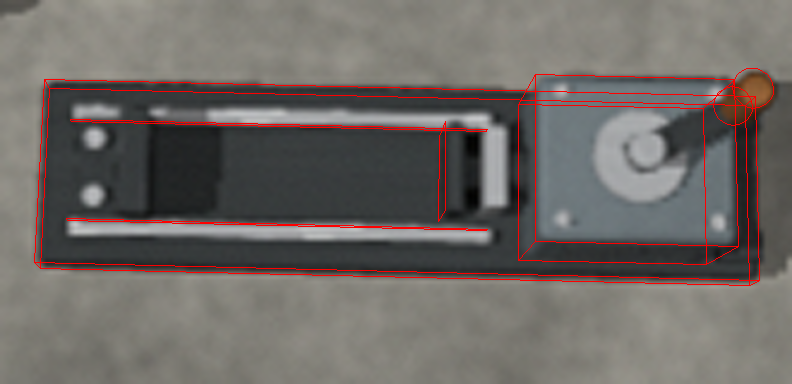

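View pics/ovs.png

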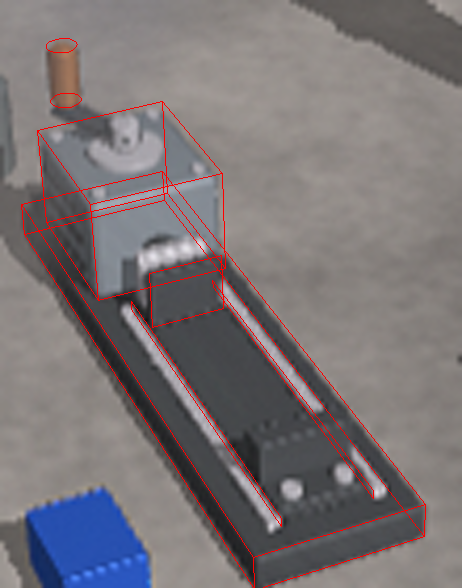

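```bash
cat > ref.py <<'E'
from fit import *
from scipy.optimize import minimize
from scipy.ndimage import map_coordinates
def L(e):
    return [((65,-55,120),(-65,-55,120)),((65,55,120),(-65,55,120)),((65,-55,120),(65,55,120)),((-65,-55,120),(-65,55,120)),
     ((e,-65,0),(100,-65,0)),((e,65,30),(100,65,30)),((e,-65,0),(e,65,0)),((e,-65,30),(e,65,30)),((e,-65,0),(e-400,-65,0)),((e,65,0),(e-499,65,0)),
     ((87,-35,37),(290,-35,37)),((87,35,37),(300,35,37)),((300,35,37),(377,35,37))]
G={}
def load(tag="0",s=1.0):
    for n in("top","side"):
        g=cv2.cvtColor(cv2.imread(f"pics/{n}{tag}.png"),cv2.COLOR_BGR2GRAY).astype(np.float32)
        g=cv2.GaussianBlur(g,(0,0),s); G[n]=np.stack([cv2.Sobel(g,cv2.CV_32F,1,0),cv2.Sobel(g,cv2.CV_32F,0,1)])
def score(p,cams):
    t=0
    for n in cams:
        for A,B in L(p[3]*1000):
            X=np.linspace(tow(p,A),tow(p,B),40); q=proj(n,X); d=q[-1]-q[0]; nn=np.array([-d[1],d[0]])/np.hypot(*d)
            gx=map_coordinates(G[n][0],[q[:,1],q[:,0]],order=1);gy=map_coordinates(G[n][1],[q[:,1],q[:,0]],order=1)
            t+=np.minimum(np.abs(gx*nn[0]+gy*nn[1]),150).mean()
    return -t
if __name__=="__main__":
    p0=np.load("clamp.npy")[[0,1,2,4]]
    for cams in(("top",),("side",),("top","side")):
        x=p0
        for s in(2.0,1.0,.7):
            load(s=s); 
            for _ in range(2):
                r=minimize(score,x,(cams,),method="Nelder-Mead",options=dict(xatol=1e-5,initial_simplex=[x]+[x+d for d in np.diag([.005,.005,.02,.005])])); x=r.x
        print(cams,r.fun,x,np.degrees(x[2]),tow(x,(215,0,30)))
    np.save("clamp2.npy",x)
    from ov import draw
    draw("top","pics/top0.png",(260,165,165,80),4.8,x,.5,"pics/ovt2.png")
    draw("side","pics/side0.png",(255,130,110,140),4.2,x,.5,"pics/ovs2.png")
E
python3 ref.py
```

```text
('top',) -1627.1815883687657 [ 0.53352687 -0.23885533  1.5289967   0.39918331] 87.60505802823126 [ 0.54251117 -0.02404313  0.03      ]
('side',) -1317.9048497498081 [ 0.53410696 -0.23905327  1.5426504   0.3973589 ] 88.3873572604929 [ 0.54015753 -0.02413843  0.03      ]
('top', 'side') -2907.691255956731 [ 0.53362785 -0.23883474  1.52990889  0.39871624] 87.65732226029762 [ 0.5424162  -0.02401443  0.03      ]
```

View pics/ovt2.png

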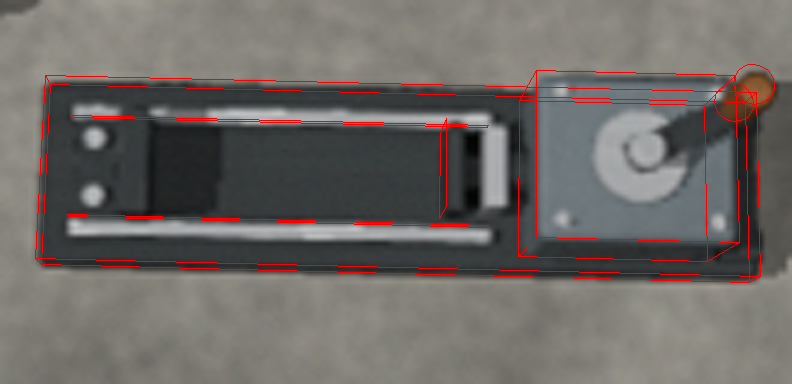

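View pics/ovs2.png

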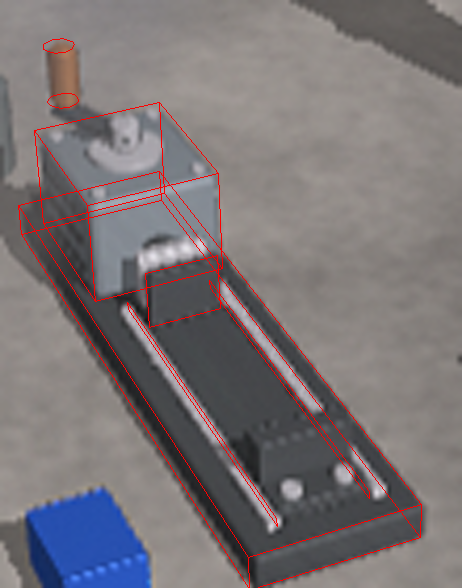

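```bash
cat > mv.py <<'E'
import sys
from h import *
from scipy.spatial.transform import Rotation as Ro
def st():
    o=env.get_obs(); print("t",round(o['time_s'],2),"pos",np.round(o['tool_pos']*1000,1),"rot",np.round(o['tool_rot'],2),"F",np.round(o['force'],2),"w",round(o['grip_width']*1000,1),"q",np.round(o['qpos'],0)); return o
def todo(x,y,z,yaw=None):
    o=st(); R=Ro.from_euler('xyz',o['tool_rot'],degrees=True)
    d=R.inv().apply(np.array([x,y,z])*1000-o['tool_pos']*1000); print("tool shift mm",np.round(d,1))
    if yaw is not None: print("rotvec",np.round((R.inv()*Ro.from_euler('xyz',[-90,0,yaw],degrees=True)).as_rotvec(degrees=True),2))
if __name__=="__main__": todo(*[float(a) for a in sys.argv[1:]])
E
python3 mv.py .605 .330 .30 74.4
```

```text
t 0.7 pos [ 273.2 -589.8  184.3] rot [-9.000e+01 -1.000e-02 -6.514e+01] F [ 0.62  0.13 -0.02] w 86.9 q [66. 18. -4. 83.  1. 79. -3.]
tool shift mm [-695.1 -115.8  687.7]
rotvec [ 1.0000e-02 -1.3954e+02  0.0000e+00]
```

Request:
carry_out:
  targets:
    - [[0,-39,0],[0,0,0]]
    - [[0,-39,0],[0,0,0]]
    - [[-29,-38,29],[0,0,0]]
    - [[-29,0,29],[0,0,0]]
    - [[-29,0,29],[0,0,0]]
    - [[-29,0,29],[0,0,0]]
    - [[-29,0,29],[0,0,0]]
    - [[-29,0,29],[0,0,0]]
    - [[-29,0,29],[0,0,0]]
    - [[-29,0,29],[0,0,0]]
    - [[-29,0,29],[0,0,0]]
    - [[-29,0,29],[0,0,0]]
  jaw: 1

```text
time_s: 1.9
tool_pos: [0.4133, -0.2072, 0.2965]
tool_rot: [-90.0, -0.1, -65.1]
force: [0.4, -0.2, 0.2]
grip_width: 0.087
```

Request:
carry_out:
  targets:
    - [[-29,0,28],[0,0,0]]
    - [[-29,0,28],[0,0,0]]
    - [[-29,0,28],[0,0,0]]
    - [[-29,0,28],[0,0,0]]
    - [[-29,0,28],[0,0,0]]
    - [[-29,0,28],[0,0,0]]
    - [[-29,0,28],[0,0,0]]
    - [[-29,0,28],[0,0,0]]
    - [[-29,0,28],[0,0,0]]
    - [[-29,0,28],[0,0,0]]
    - [[-29,0,28],[0,0,0]]
    - [[-29,0,28],[0,0,0]]

```text
time_s: 3.1
tool_pos: [0.5722, 0.2493, 0.2963]
tool_rot: [-90.0, -0.0, -65.2]
force: [-0.0, -0.1, 0.1]
grip_width: 0.087
```

```bash
python3 mv.py .605 .330 .20 74.4
```

```text
t 3.1 pos [572.2 249.3 296.3] rot [-8.998e+01 -2.000e-02 -6.520e+01] F [-0.01 -0.05  0.15] w 87.0 q [  11.   20.  -49.   75.   15.   92. -101.]
tool shift mm [-59.5  96.3  63.6]
rotvec [ 2.000e-02 -1.396e+02  3.000e-02]
```

Request:
carry_out:
  targets:
    - [[-20,0,21],[0,0,0]]
    - [[-20,0,21],[0,0,0]]
    - [[-20,0,21],[0,0,0]]
    - [[0,0,0],[0,-8.5,0]]
    - [[0,0,0],[0,-8.5,0]]
    - [[0,0,0],[0,-8.5,0]]
    - [[0,0,0],[0,-8.5,0]]
    - [[0,0,0],[0,-8.5,0]]
    - [[0,0,0],[0,-8.5,0]]
    - [[0,0,0],[0,-8.5,0]]
    - [[0,0,0],[0,-8.5,0]]
    - [[0,0,0],[0,-8.5,0]]

```text
time_s: 4.3
tool_pos: [0.6037, 0.3288, 0.2962]
tool_rot: [-90.0, -0.0, 11.7]
force: [-0.1, -0.1, -0.5]
grip_width: 0.087
```

Request:
carry_out:
  targets:
    - [[0,15,0],[0,-8.5,0]]
    - [[0,15,0],[0,-8.5,0]]
    - [[0,15,0],[0,-8.5,0]]
    - [[0,15,0],[0,-8.5,0]]
    - [[0,15,0],[0,-8.5,0]]
    - [[0,15,0],[0,-8.5,0]]
    - [[0,15,0],[0,-8.5,0]]
    - [[0,0,0],[0,-3.6,0]]
    - [[0,0,0],[0,0,0]]
    - [[0,0,0],[0,0,0]]

```text
time_s: 5.3
tool_pos: [0.6037, 0.329, 0.1914]
tool_rot: [-90.0, -0.0, 74.3]
force: [-0.6, 0.7, 0.3]
grip_width: 0.0871
```

```bash
python3 mv.py .605 .330 .15 74.4; python3 - <<'E'
from h import *
for n,b in(("top",(160,120,120,110)),("side",(290,220,120,130))):
    im=env.read_camera(n)[:,:,::-1].copy(); cv2.imwrite(f"pics/{n}1.png",im)
o=env.get_obs()
ims=[]
for n,b in(("top",(170,120,100,100)),("side",(290,220,100,120))):
    x,y,w,h=b; s=4; im=cv2.resize(cv2.imread(f"pics/{n}1.png")[y:y+h,x:x+w],(400,400*h//w))
    q=(proj(n,o['tool_pos'])[0]-[x,y]+.5)*s; cv2.drawMarker(im,tuple(int(v) for v in q),(0,0,255),0,15)
    im=im[:400]; ims.append(im)
cv2.imwrite("pics/a1.png",np.hstack(ims))
E
```

```text
t 5.3 pos [603.7 329.  191.4] rot [-9.001e+01 -1.000e-02  7.434e+01] F [-0.65  0.73  0.31] w 87.1 q [ 13.  41. -72.  75.  39.  90.  20.]
tool shift mm [ 1.3 41.4 -1. ]
rotvec [ 0.01 -0.06  0.01]
```

View pics/a1.png

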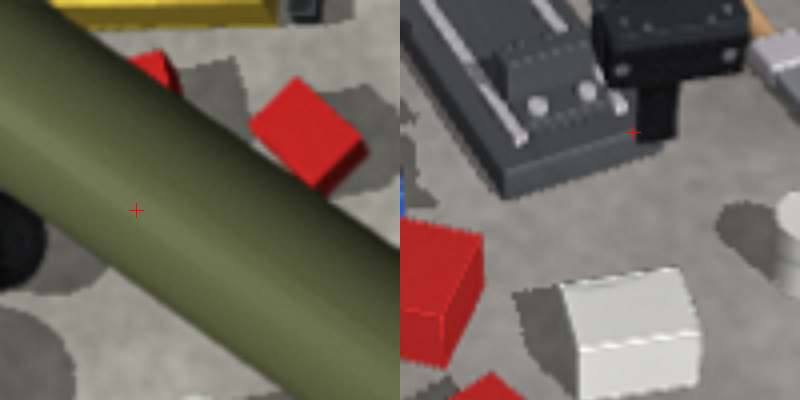

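```bash
python3 - <<'E'
from h import *
o=env.get_obs(); from mv import Ro
R=Ro.from_euler('xyz',o['tool_rot'],degrees=True)
P=np.array([[a,b,c] for a in(43.5,58.5) for b in(0,-60) for c in(-9.5,9.5)])/1000
x,y,w,h=(280,210,80,80);s=7
im=cv2.resize(cv2.imread("pics/side1.png")[y:y+h,x:x+w],None,fx=s,fy=s,interpolation=cv2.INTER_CUBIC)
q=(proj("side",R.apply(P)+o['tool_pos'])-[x,y]+.5)*s
for a in range(8):
    for b in range(a):
        if bin(a^b).count('1')==1: cv2.line(im,tuple(int(v) for v in q[a]),tuple(int(v) for v in q[b]),(0,0,255),1)
cv2.imwrite("pics/a2.png",im)
E
```

```text
(no output)
```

View pics/a2.png

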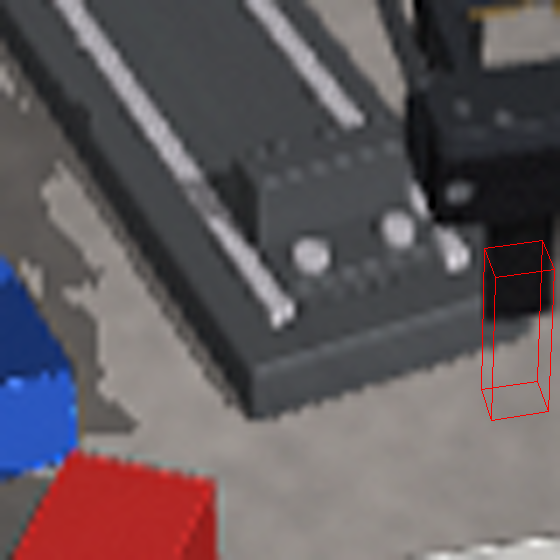

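```bash
python3 - <<'E'
from h import *
o=env.get_obs(); from mv import Ro
R=Ro.from_euler('xyz',o['tool_rot'],degrees=True)
x,y,w,h=(300,120,130,130);s=4.5
im=cv2.resize(cv2.imread("pics/side1.png")[y:y+h,x:x+w],None,fx=s,fy=s,interpolation=cv2.INTER_CUBIC)
def bx(a0,a1,b0,b1,c0,c1,col):
    P=np.array([[a,b,c] for a in(a0,a1) for b in(b0,b1) for c in(c0,c1)])/1000
    q=(proj("side",R.apply(P)+o['tool_pos'])-[x,y]+.5)*s
    for a in range(8):
        for b in range(a):
            if bin(a^b).count('1')==1: cv2.line(im,tuple(int(v) for v in q[a]),tuple(int(v) for v in q[b]),col,1)
bx(43.5,58.5,0,-70,-9.5,9.5,(0,0,255));bx(-43.5,-58.5,0,-70,-9.5,9.5,(255,0,0)); bx(-95,95,-70,-150,-37,37,(0,255,0))
cv2.imwrite("pics/a3.png",im)
E
```

```text
(no output)
```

View pics/a3.png

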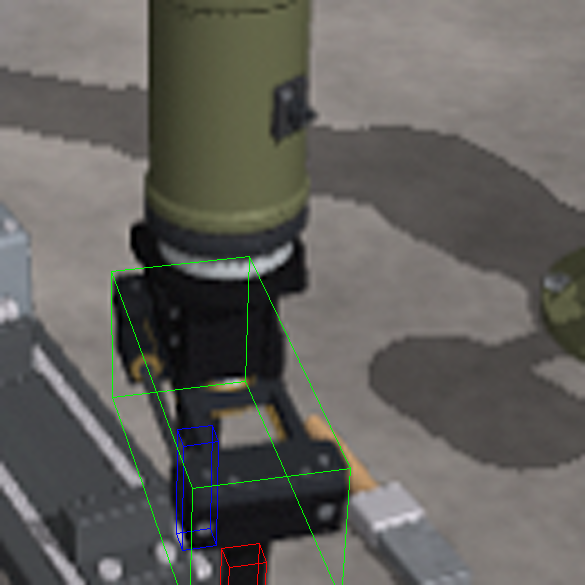

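```bash
python3 - <<'E'
from h import *
o=env.get_obs()
x,y,w,h=(315,165,80,100);s=6
im=cv2.resize(cv2.imread("pics/side1.png")[y:y+h,x:x+w],None,fx=s,fy=s,interpolation=cv2.INTER_CUBIC)
im=np.clip(im.astype(float)*1.8+20,0,255).astype(np.uint8)
for z in(0,.05,.1):
    q=(proj("side",o['tool_pos']+[0,0,z])[0]-[x,y]+.5)*s; cv2.drawMarker(im,tuple(int(v) for v in q),(0,0,255),0,12)
cv2.imwrite("pics/a4.png",im)
E
```

```text
(no output)
```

View pics/a4.png

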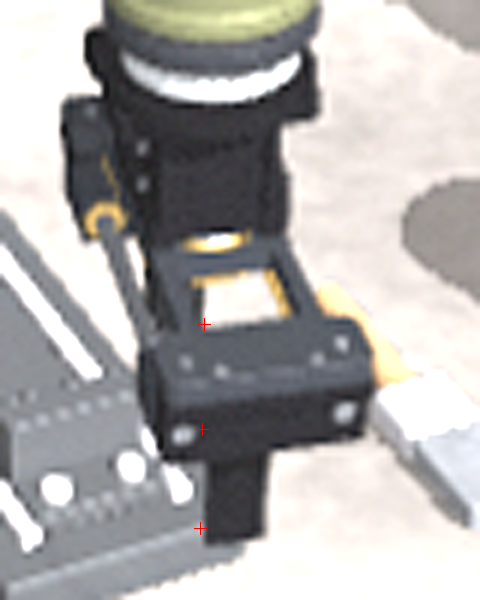

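Request:
carry_out:
  targets:
    - [[1,35,-1],[0,0,0]]
    - [[0,35,0],[0,0,0]]
    - [[0,31,0],[0,0,0]]
    - [[0,0,0],[0,0,0]]

```text
time_s: 5.8
tool_pos: [0.603, 0.3273, 0.0859]
tool_rot: [-89.8, 0.3, 74.4]
force: [0.4, 0.4, 0.6]
grip_width: 0.087
```

```bash
python3 mv.py .605 .330 .05 74.4; cat > see.py <<'E'
from h import *
import sys
from mv import Ro
def see(n,b,s,out,marks=()):
    o=env.get_obs();R=Ro.from_euler('xyz',o['tool_rot'],degrees=True)
    x,y,w,h=b;im=env.read_camera(n)[:,:,::-1].copy()
    cv2.imwrite(out.replace(".png","_full.png"),im)
    im=cv2.resize(im[y:y+h,x:x+w],None,fx=s,fy=s,interpolation=cv2.INTER_CUBIC)
    im=np.clip(im.astype(float)*1.5+10,0,255).astype(np.uint8)
    g=o['grip_width']*500
    for a0,a1 in((g,g+15),(-g-15,-g)):
        P=np.array([[a,b,c] for a in(a0,a1) for b in(0,-40) for c in(-9.5,9.5)])/1000
        q=(proj(n,R.apply(P)+o['tool_pos'])-[x,y]+.5)*s
        for a in range(8):
            for b in range(a):
                if bin(a^b).count('1')==1: cv2.line(im,tuple(int(v) for v in q[a]),tuple(int(v) for v in q[b]),(0,0,255) if a0>0 else (255,0,0),1)
    cv2.imwrite(out,im)
E
python3 -c "
from see import *
see('side',(300,210,100,120),5,'pics/b1.png')"
```

```text
t 5.8 pos [603.  327.3  85.9] rot [-89.78   0.34  74.41] F [0.4  0.4  0.63] w 87.0 q [ 13.  45. -69.  82.  42.  82.  18.]
tool shift mm [ 3.3 35.8 -1.3]
rotvec [-0.22  0.01 -0.34]
```

View pics/b1.png

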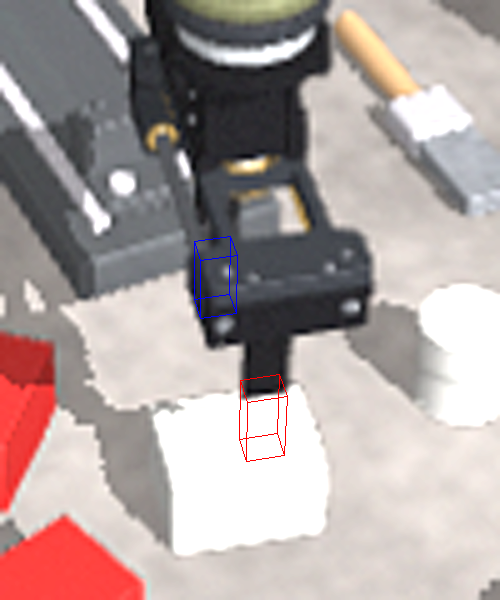

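Request:
carry_out:
  targets:
    - [[0,0,0],[0,0,0]]
    - [[0,0,0],[0,0,0]]
    - [[0,0,0],[0,0,0]]
    - [[0,0,0],[0,0,0]]
  jaw: 0.7

```text
time_s: 6.25
tool_pos: [0.6051, 0.3302, 0.0914]
tool_rot: [-90.1, -0.1, 74.4]
force: [-0.6, -0.3, -0.2]
grip_width: 0.0644
```

```bash
python3 mv.py .605 .330 .05 74.4; python3 -c "
from see import *
see('side',(300,210,100,120),5,'pics/b2.png')"
```

```text
t 6.25 pos [605.1 330.2  91.4] rot [-9.007e+01 -6.000e-02  7.445e+01] F [-0.55 -0.29 -0.18] w 64.4 q [ 13.  45. -69.  82.  42.  82.  18.]
tool shift mm [-0.3 41.4  0.1]
rotvec [0.07 0.05 0.06]
```

View pics/b2.png

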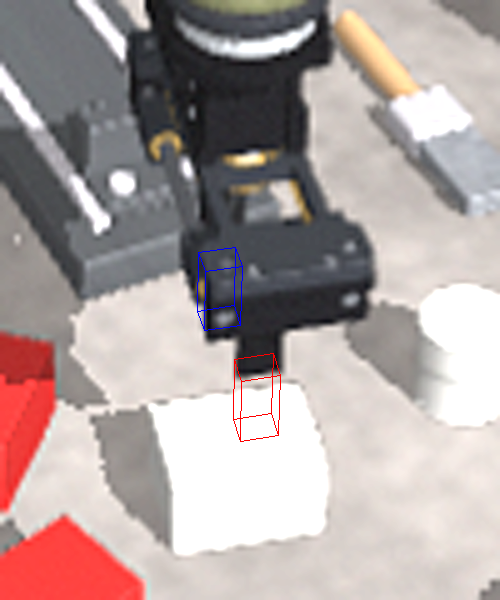

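Request:
carry_out:
  targets:
    - [[0,10,0],[0,0,0]]
    - [[0,10,0],[0,0,0]]
    - [[0,10,0],[0,0,0]]
    - [[0,10,0],[0,0,0]]
    - [[0,0,0],[0,0,0]]
  jaw: 1

```text
time_s: 6.8
tool_pos: [0.6038, 0.3287, 0.0477]
tool_rot: [-89.9, 0.1, 74.5]
force: [-0.4, -0.2, -0.7]
grip_width: 0.0861
```

```bash
python3 mv.py .605 .330 .03 74.4; python3 -c "
from see import *
see('side',(300,210,100,120),5,'pics/b3.png')"
```

```text
t 6.8 pos [603.8 328.7  47.7] rot [-89.87   0.15  74.46] F [-0.38 -0.25 -0.7 ] w 86.1 q [ 12.  47. -68.  84.  44.  78.  17.]
tool shift mm [ 1.6 17.7 -0.9]
rotvec [-0.13  0.06 -0.15]
```

View pics/b3.png

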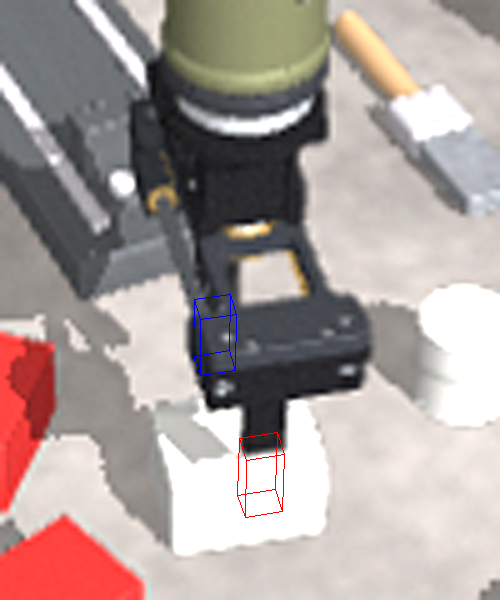

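```bash
python3 -c "
import cv2,numpy as np
im=cv2.imread('pics/b3_full.png')[275:335,325:375].astype(float)
im=np.clip((im-120)*1.8,0,255).astype(np.uint8)
a=cv2.imread('pics/a4.png'); im=cv2.resize(im,None,fx=9,fy=9,interpolation=cv2.INTER_NEAREST)
cv2.imwrite('pics/b4.png',im)"
```

```text
(no output)
```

View pics/b4.png

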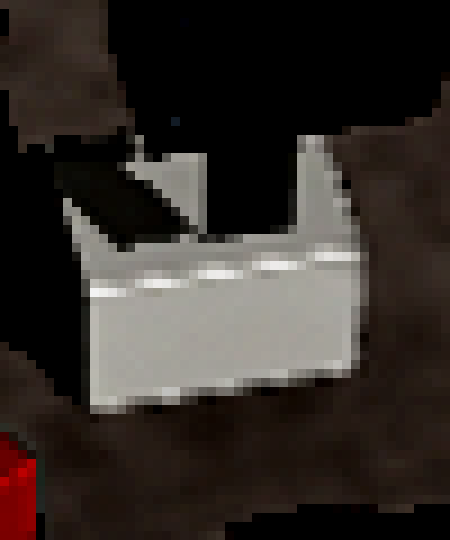

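```bash
python3 - <<'E'
from h import *
print(back("side",(352.8,300.5),.048),back("side",(352.8,300.5),.085))
print("base",proj("top",[0,0,0]),proj("side",[0,0,0]),proj("top",[0,0,.1]),proj("side",[0,0,.1]))
im=env.read_camera("top")[:,:,::-1]; cv2.imwrite("pics/top3.png",im)
E
```

```text
[[0.59869256 0.35054778 0.048     ]] [[0.61705114 0.38145096 0.085     ]]
base [[317.93224729 369.74072511]] [[450.32521929 189.42730594]] [[317.84958141 378.66239996]] [[454.0401999  165.14229154]]
```

View pics/top3.png

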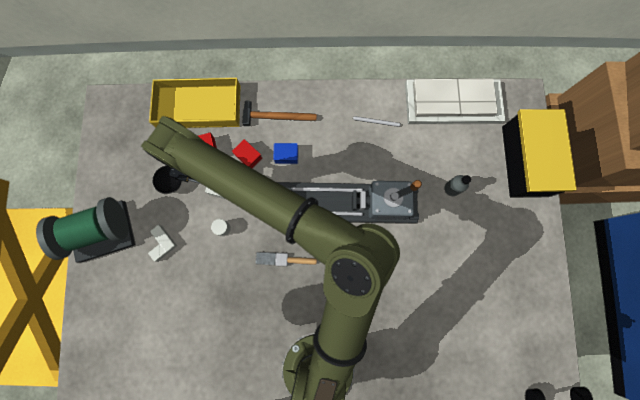

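View pics/b3_full.png

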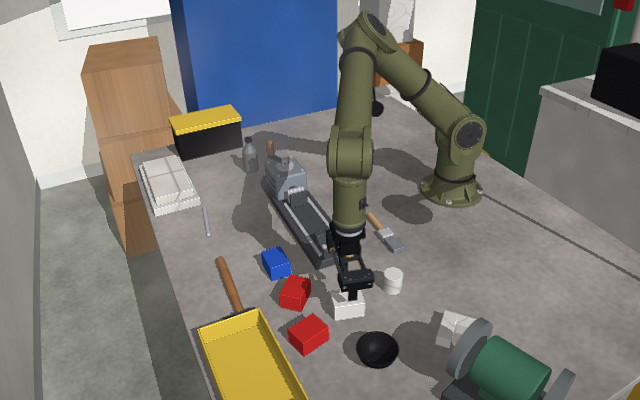

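Request:
carry_out:
  targets:
    - [[0,7,0],[0,0,0]]
    - [[0,7,0],[0,0,0]]
    - [[0,8,0],[0,0,0]]
    - [[0,7,0],[0,0,0]]
    - [[0,0,0],[0,0,0]]

```text
time_s: 7.4
tool_pos: [0.6041, 0.329, 0.0195]
tool_rot: [-89.9, 0.1, 74.5]
force: [-0.5, -0.3, -0.1]
grip_width: 0.087
```

```bash
python3 mv.py .605 .330 .015 74.4; python3 -c "
from see import *
see('side',(300,230,100,110),5,'pics/b5.png')"
```

```text
t 7.4 pos [604.1 329.   19.5] rot [-89.92   0.1   74.46] F [-0.52 -0.28 -0.13] w 87.0 q [ 12.  48. -67.  86.  45.  76.  16.]
tool shift mm [ 1.2  4.5 -0.6]
rotvec [-0.08  0.06 -0.1 ]
```

View pics/b5.png

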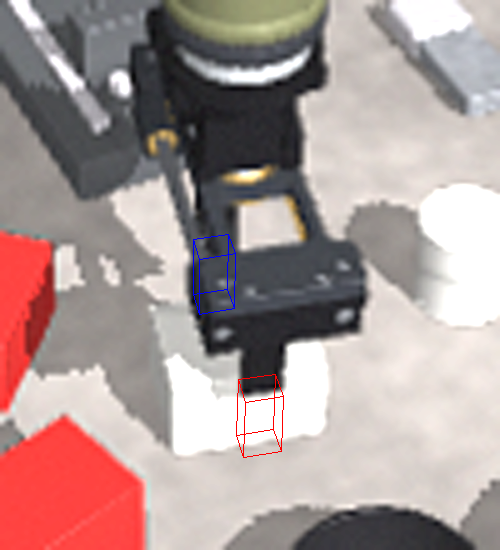

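Request:
carry_out:
  targets:
    - [[0,0,0],[0,0,0]]
    - [[0,0,0],[0,0,0]]
    - [[0,0,0],[0,0,0]]
    - [[0,0,0],[0,0,0]]
  jaw: 0.66
  squeeze: 10

```text
time_s: 7.85
tool_pos: [0.6049, 0.3298, 0.0215]
tool_rot: [-90.0, -0.0, 74.5]
force: [-0.3, 0.2, 0.6]
grip_width: 0.063
```

```bash
python3 mv.py .605 .330 .015 74.4; python3 -c "
from see import *
see('side',(300,230,100,110),5,'pics/b6.png')"
```

```text
t 7.85 pos [604.9 329.8  21.5] rot [-9.002e+01 -1.000e-02  7.445e+01] F [-0.3   0.22  0.62] w 63.0 q [ 12.  48. -67.  85.  45.  76.  16.]
tool shift mm [ 0.2  6.5 -0.1]
rotvec [0.02 0.05 0.01]
```

View pics/b6.png

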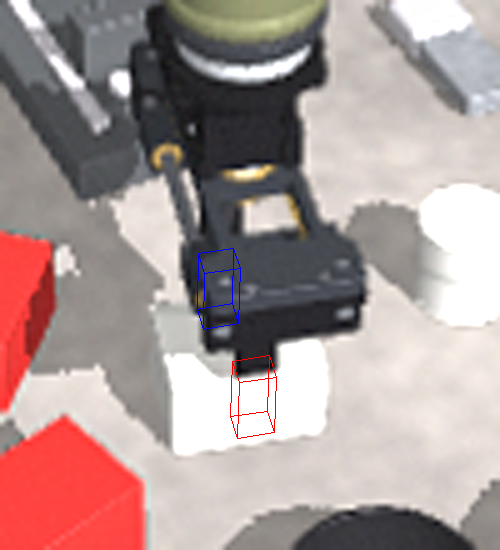

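Request:
carry_out:
  targets:
    - [[0,0,0],[0,0,0]]
    - [[0,0,0],[0,0,0]]
    - [[0,0,0],[0,0,0]]
  jaw: 0.5
  squeeze: 10

```text
time_s: 8.2
tool_pos: [0.6047, 0.3297, 0.0212]
tool_rot: [-90.0, 0.0, 74.5]
force: [-0.2, -0.4, -0.7]
grip_width: 0.0458
```

```bash
python3 mv.py .605 .330 .015 74.4; python3 -c "
from see import *
see('side',(300,230,100,110),5,'pics/b7.png')"
```

```text
t 8.2 pos [604.7 329.7  21.2] rot [-9.001e+01  1.000e-02  7.446e+01] F [-0.25 -0.43 -0.72] w 45.8 q [ 12.  48. -67.  85.  45.  76.  16.]
tool shift mm [ 0.3  6.2 -0.2]
rotvec [ 0.01  0.06 -0.01]
```

View pics/b7.png

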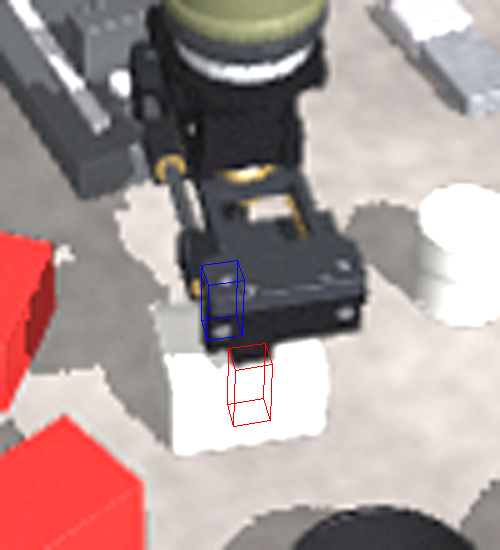

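Request:
carry_out:
  targets:
    - [[0,0,0],[0,0,0]]
    - [[0,0,0],[0,0,0]]
    - [[0,0,0],[0,0,0]]
    - [[0,0,0],[0,0,0]]
    - [[0,0,0],[0,0,0]]
    - [[0,5,0],[0,0,0]]
    - [[0,5,0],[0,0,0]]
    - [[0,5,0],[0,0,0]]
    - [[0,5,0],[0,0,0]]
    - [[0,5,0],[0,0,0]]
    - [[0,0,0],[0,0,0]]
  jaw: 1

```text
time_s: 9.35
tool_pos: [0.6042, 0.3293, -0.0049]
tool_rot: [-89.9, 0.1, 74.5]
force: [-0.3, 0.2, -0.2]
grip_width: 0.0866
```

```bash
python3 mv.py .605 .330 -.02 74.4; python3 -c "
from see import *
see('side',(300,230,100,110),5,'pics/b8.png')"
```

```text
t 9.35 pos [604.2 329.3  -4.9] rot [-8.994e+01  7.000e-02  7.446e+01] F [-0.29  0.22 -0.16] w 86.6 q [ 12.  50. -65.  86.  46.  74.  15.]
tool shift mm [ 0.9 15.1 -0.6]
rotvec [-0.06  0.06 -0.07]
```

View pics/b8.png

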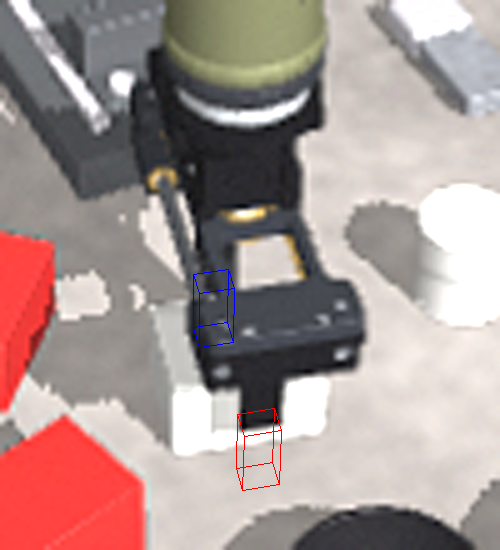

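Request:
carry_out:
  targets:
    - [[1,4,-1],[0,0,0]]
    - [[0,4,0],[0,0,0]]
    - [[0,4,0],[0,0,0]]
    - [[0,0,0],[0,0,0]]
    - [[0,0,0],[0,0,0]]

```text
time_s: 9.9
tool_pos: [0.6058, 0.3304, -0.016]
tool_rot: [-90.0, 0.0, 74.5]
force: [-0.6, 0.5, 0.6]
grip_width: 0.087
```

Request:
carry_out:
  targets:
    - [[0,0,0],[0,0,0]]
    - [[0,0,0],[0,0,0]]
    - [[0,0,0],[0,0,0]]
    - [[0,0,0],[0,0,0]]
    - [[0,0,0],[0,0,0]]
    - [[0,0,0],[0,0,0]]
  jaw: 0.4
  squeeze: 35

```text
time_s: 10.5
tool_pos: [0.6058, 0.3298, -0.0158]
tool_rot: [-90.0, 0.1, 74.4]
force: [-1.5, -2.6, 1.6]
grip_width: 0.0596
```

```bash
python3 mv.py .605 .330 -.02 74.4; python3 -c "
from see import *
see('side',(300,230,100,110),5,'pics/b9.png')"
```

```text
t 10.5 pos [605.8 329.8 -15.8] rot [-9.000e+01  8.000e-02  7.444e+01] F [-1.45 -2.55  1.59] w 59.6 q [ 11.  50. -65.  87.  47.  73.  15.]
tool shift mm [0.  4.2 0.9]
rotvec [-0.    0.04 -0.08]
```

View pics/b9.png

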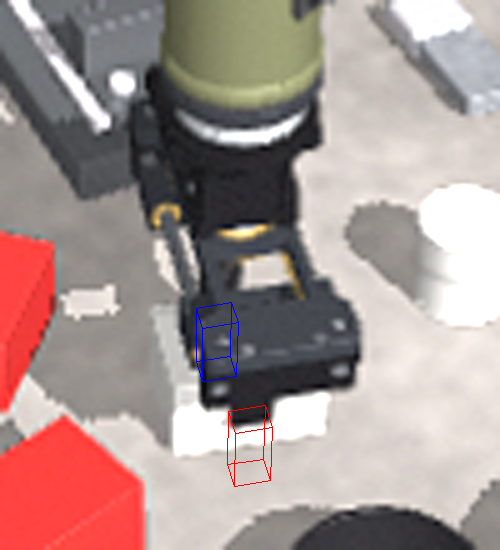

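Request:
carry_out:
  targets:
    - [[0,-12,0],[0,0,0]]
    - [[0,-25,0],[0,0,0]]
    - [[0,-32,0],[0,0,0]]
    - [[0,-32,0],[0,0,0]]
    - [[0,-32,0],[0,0,0]]
    - [[-15,0,-2],[0,0,0]]
    - [[-30,0,-3],[0,0,0]]
    - [[-38,0,-3],[0,0,0]]
    - [[-38,0,-3],[0,0,0]]
    - [[-38,0,-3],[0,0,0]]
    - [[-38,0,-3],[0,0,0]]
    - [[-38,0,-3],[0,0,0]]

```text
time_s: 11.75
tool_pos: [0.5612, 0.0975, 0.1167]
tool_rot: [-90.0, 0.0, 74.5]
force: [0.3, -0.6, -4.7]
grip_width: 0.06
```

Request:
carry_out:
  targets:
    - [[-38,0,-3],[0,0,0]]
    - [[-38,0,-3],[0,0,0]]
    - [[-24,0,-2],[0,0,0]]
    - [[0,0,0],[0,7.7,0]]
    - [[0,0,0],[0,7.7,0]]
    - [[0,0,0],[0,7.7,0]]
    - [[0,0,0],[0,7.7,0]]
    - [[0,0,0],[0,7.7,0]]
    - [[0,0,0],[0,7.7,0]]
    - [[0,0,0],[0,7.7,0]]
    - [[0,0,0],[0,7.7,0]]
    - [[0,0,0],[0,7.7,0]]

```text
time_s: 12.95
tool_pos: [0.5425, 0.0011, 0.1169]
tool_rot: [-90.0, 0.0, 4.9]
force: [0.0, -0.4, -5.9]
grip_width: 0.0599
```

Request:
carry_out:
  targets:
    - [[0,0,0],[0,7.3,0]]
    - [[0,0,0],[0,0,0]]
    - [[0,0,0],[0,0,0]]

```text
time_s: 13.25
tool_pos: [0.5427, 0.0008, 0.1171]
tool_rot: [-90.0, 0.0, -1.9]
force: [0.0, -0.2, -5.8]
grip_width: 0.0597
```

```bash
python3 mv.py .541 0.0 .0152 -2.2; python3 -c "
from h import *
for n in ('top','side'):
    cv2.imwrite('pics/%s4.png'%n,env.read_camera(n)[:,:,::-1])
a=cv2.imread('pics/top4.png')[140:260,230:430];b=cv2.imread('pics/side4.png')[110:280,240:380]
cv2.imwrite('pics/c1.png',cv2.resize(a,None,fx=4,fy=4,interpolation=cv2.INTER_CUBIC));cv2.imwrite('pics/c2.png',cv2.resize(b,None,fx=3.5,fy=3.5,interpolation=cv2.INTER_CUBIC))"
```

```text
t 13.25 pos [542.7   0.8 117.1] rot [-9.001e+01  2.000e-02 -1.900e+00] F [ 0.03 -0.23 -5.83] w 59.7 q [ 51.  17. -61. 102.  16.  71. -17.]
tool shift mm [ -1.7 101.9  -0.8]
rotvec [ 0.01  0.3  -0.02]
```

View pics/c1.png

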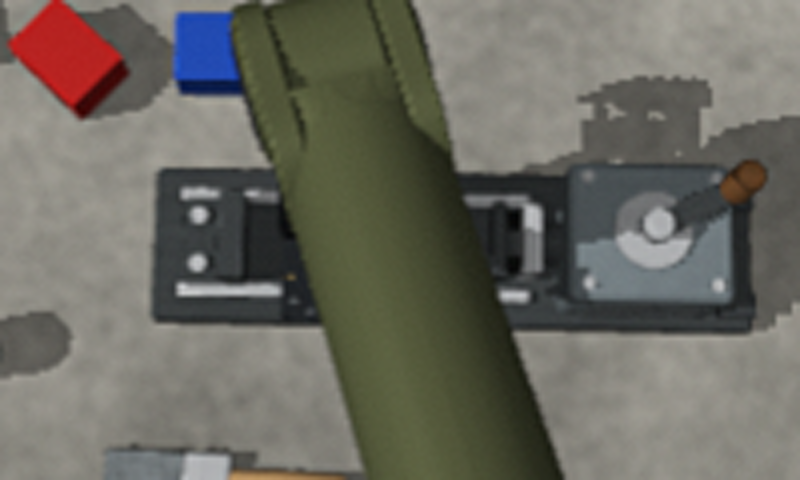

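View pics/c2.png

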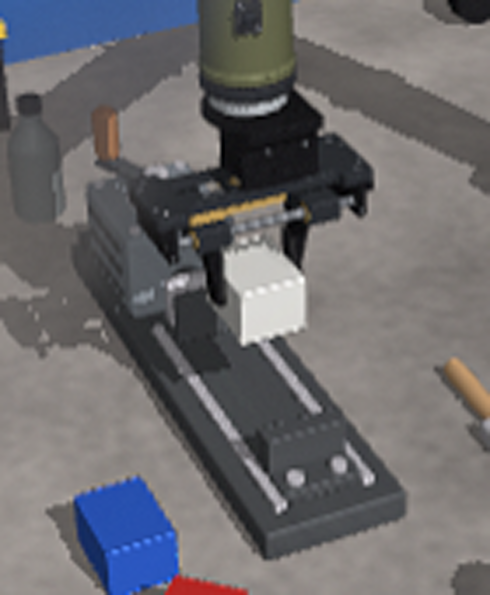

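```bash
cat > ov3.py <<'E'
from ref import *
import ov
def go(src,b,s,x,y,z,yaw,p,out,n="side",a=.5):
    x0,y0,w,h=b; im=cv2.resize(cv2.imread(src)[y0:y0+h,x0:x0+w],None,fx=s,fy=s,interpolation=cv2.INTER_CUBIC)
    def ln(A,B,c):
        q=(proj(n,[A,B])-[x0,y0]+.5)*s; cv2.line(im,tuple(int(v) for v in q[0]),tuple(int(v) for v in q[1]),c,1)
    P=box(x,y,z,yaw,.08,.06,.05)
    for i in range(8):
        for j in range(i):
            if bin(i^j).count('1')==1: ln(P[i],P[j],(0,0,255))
    if p is not None:
        for A,B in ov.lines(p,a): ln(tow(p,A),tow(p,B),(0,220,0))
    cv2.imwrite(out,im)
E
python3 - <<'E'
from ov3 import *
o=env.get_obs(); t=o['tool_pos']; yaw=np.radians(o['tool_rot'][2]+90)
# bias in side of stone: segment white by threshold near prediction
im=cv2.imread("pics/side4.png").astype(int); 
m=(im.min(2)>150)&(im.max(2)-im.min(2)<30); 
lab,l=cv2.connectedComponents(m.astype(np.uint8))
pc=proj("side",t+[0,0,.04])[0]; print("pc",pc)
k=l[int(pc[1]),int(pc[0])]; print(k,(l==k).sum())
P=hullmask("side",box(*t[:2],t[2]+.0158,yaw,.08,.06,.05))
c1=np.argwhere(l==k)[:,::-1]; ys,xs=np.nonzero(P>.5)
print(c1.min(0),c1.max(0),(xs.min(),ys.min()),(xs.max(),ys.max()))
p=np.load("clamp.npy")[[0,1,2,4]]
go("pics/side4.png",(265,150,100,120),5.5,*t[:2],t[2]+.0158,yaw,p,"pics/c3.png")
p2=np.load("clamp2.npy")
go("pics/side4.png",(265,150,100,120),5.5,*t[:2],t[2]+.0158,yaw,p2,"pics/c4.png")
E
```

```text
pc [311.88073749 191.27141838]
36 546
[304 178] [330 226] (np.int64(298), np.int64(176)) (np.int64(326), np.int64(207))
```

View pics/c3.png

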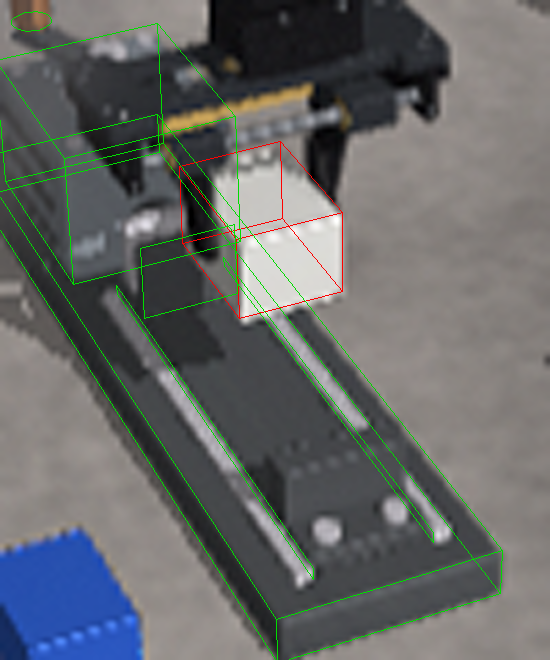

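View pics/c4.png

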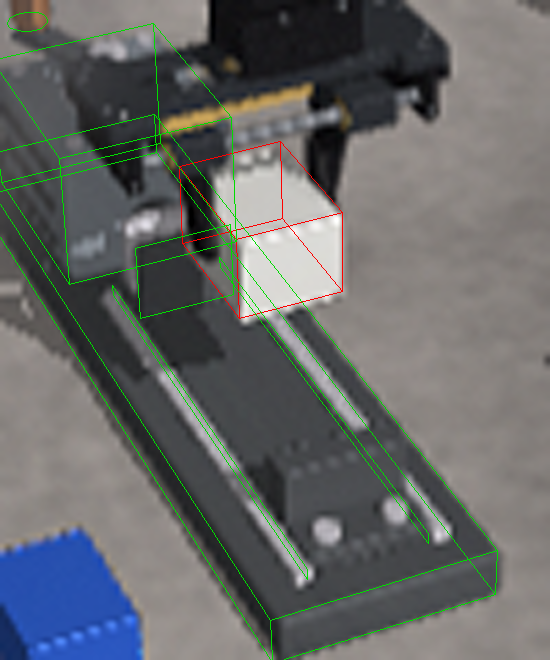

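Request:
carry_out:
  targets:
    - [[-2,0,0],[0,0.4,0]]
    - [[0,20,0],[0,0,0]]
    - [[0,25,0],[0,0,0]]
    - [[0,20,0],[0,0,0]]
    - [[0,15,0],[0,0,0]]
    - [[0,8,0],[0,0,0]]
    - [[0,4,0],[0,0,0]]
    - [[0,0,0],[0,0,0]]
    - [[0,0,0],[0,0,0]]

```text
time_s: 14.25
tool_pos: [0.5419, 0.0004, 0.026]
tool_rot: [-90.0, -0.1, -2.5]
force: [0.3, -0.3, -5.2]
grip_width: 0.0597
```

```bash
python3 mv.py .541 0.0 .0142 -2.3; python3 - <<'E'
from ov3 import *
o=env.get_obs(); t=o['tool_pos']; yaw=np.radians(o['tool_rot'][2]+90)
cv2.imwrite("pics/side5.png",env.read_camera("side")[:,:,::-1])
p=np.load("clamp.npy")[[0,1,2,4]]
go("pics/side5.png",(275,165,90,105),6,*t[:2],t[2]+.0158,yaw,None,"pics/d1.png")
E
```

```text
t 14.25 pos [5.419e+02 4.000e-01 2.600e+01] rot [-9.00e+01 -8.00e-02 -2.54e+00] F [ 0.35 -0.29 -5.16] w 59.7 q [ 46.  23. -58. 107.  22.  62. -22.]
tool shift mm [-0.9 11.8 -0.4]
rotvec [ 0.   -0.24  0.08]
```

View pics/d1.png

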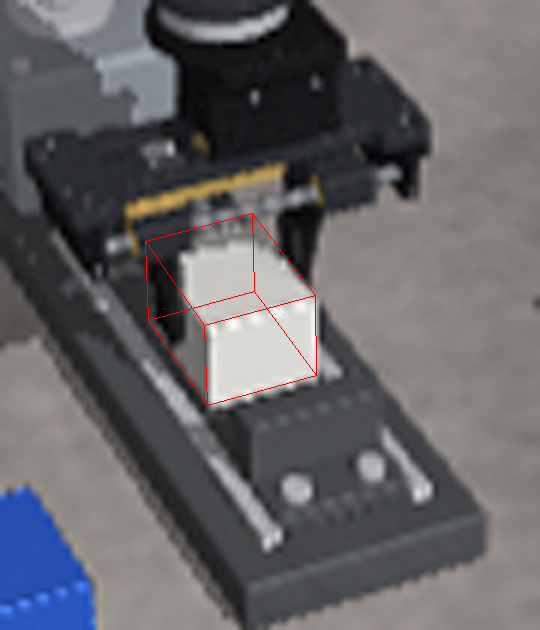

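Request:
carry_out:
  targets:
    - [[-2,0,0],[0,-0.2,0]]
    - [[0,4,0],[0,0,0]]
    - [[0,2,0],[0,0,0]]
    - [[0,2,0],[0,0,0]]
    - [[0,0,0],[0,0,0]]

```text
time_s: 14.8
tool_pos: [0.5388, 0.0003, 0.0168]
tool_rot: [-90.0, 0.0, -2.3]
force: [0.3, -0.4, -5.9]
grip_width: 0.0598
```

```bash
python3 mv.py .540 0.0 .0142 -2.3; python3 - <<'E'
from ov3 import *
o=env.get_obs(); t=o['tool_pos']; yaw=np.radians(o['tool_rot'][2]+90)
cv2.imwrite("pics/side6.png",env.read_camera("side")[:,:,::-1])
go("pics/side6.png",(295,205,60,60),10,*t[:2],t[2]+.0158,yaw,None,"pics/d2.png")
E
```

```text
t 14.8 pos [5.388e+02 3.000e-01 1.680e+01] rot [-9.00e+01  4.00e-02 -2.34e+00] F [ 0.26 -0.42 -5.93] w 59.8 q [ 46.  23. -57. 108.  23.  61. -23.]
tool shift mm [ 1.2  2.6 -0.3]
rotvec [ 0.   -0.04 -0.04]
```

View pics/d2.png

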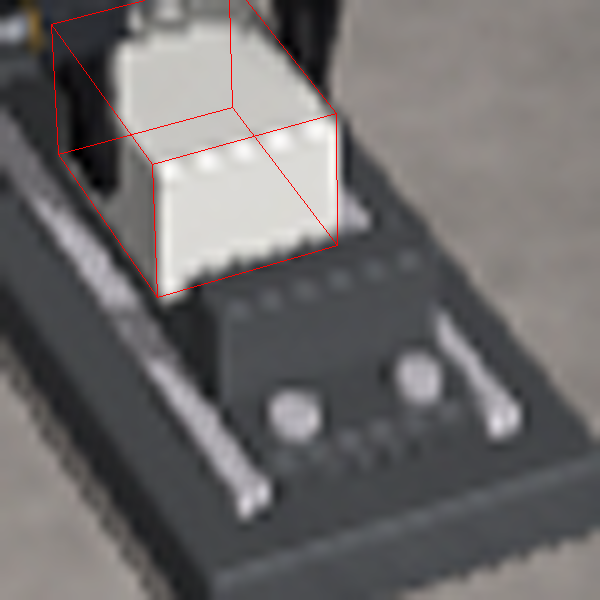

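Request:
carry_out:
  targets:
    - [[0,1,0],[0,0,0]]
    - [[0,1,0],[0,0,0]]
    - [[0,0.7,0],[0,0,0]]
    - [[0,0,0],[0,0,0]]

```text
time_s: 15.25
tool_pos: [0.5391, 0.0003, 0.0144]
tool_rot: [-90.0, 0.0, -2.3]
force: [-0.6, 0.1, -5.2]
grip_width: 0.0593
```

Request:
carry_out:
  targets:
    - [[0,0.7,0],[0,0,0]]
    - [[0,0.5,0],[0,0,0]]
    - [[0,0,0],[0,0,0]]

```text
time_s: 15.55
tool_pos: [0.5392, 0.0003, 0.0141]
tool_rot: [-90.0, 0.0, -2.3]
force: [-3.3, -0.6, 6.0]
grip_width: 0.0595
```

Touching down (force changed from −5 to +6 N). Releasing.

Request:
carry_out:
  targets:
    - [[0,0,0],[0,0,0]]
    - [[0,0,0],[0,0,0]]
    - [[0,0,0],[0,0,0]]
    - [[0,0,0],[0,0,0]]
    - [[0,0,0],[0,0,0]]
    - [[0,0,0],[0,0,0]]
  jaw: 1

```text
time_s: 16.15
tool_pos: [0.5392, 0.0003, 0.0133]
tool_rot: [-90.0, -0.0, -2.3]
force: [-0.7, -0.3, -0.3]
grip_width: 0.0866
```

Request:
carry_out:
  targets:
    - [[0,-10,0],[0,0,0]]
    - [[0,-20,0],[0,0,0]]
    - [[0,-40,0],[0,0,0]]
    - [[0,-45,0],[0,0,0]]
    - [[0,-45,0],[0,0,0]]
    - [[0,-40,0],[0,0,0]]

```text
time_s: 16.75
tool_pos: [0.5394, 0.0009, 0.2163]
tool_rot: [-90.0, -0.1, -2.3]
force: [0.5, -1.0, 0.1]
grip_width: 0.0871
```

```bash
python3 mv.py .54 0.0 .2142 -2.3; python3 - <<'E'
from h import *
for n in ('top','side'): cv2.imwrite('pics/%s7.png'%n,env.read_camera(n)[:,:,::-1])
a=cv2.imread('pics/top7.png')[150:240,250:430];b=cv2.imread('pics/side7.png')[110:280,240:380]
cv2.imwrite('pics/e1.png',cv2.resize(a,None,fx=4,fy=4,interpolation=cv2.INTER_CUBIC));cv2.imwrite('pics/e2.png',cv2.resize(b,None,fx=3.5,fy=3.5,interpolation=cv2.INTER_CUBIC))
E
```

```text
t 16.75 pos [539.4   0.9 216.3] rot [-90.04  -0.11  -2.3 ] F [ 0.47 -1.04  0.15] w 87.1 q [ 55.  11. -64.  95.  10.  81. -13.]
tool shift mm [ 0.7  2.1 -0.9]
rotvec [0.04 0.   0.11]
```

View pics/e2.png

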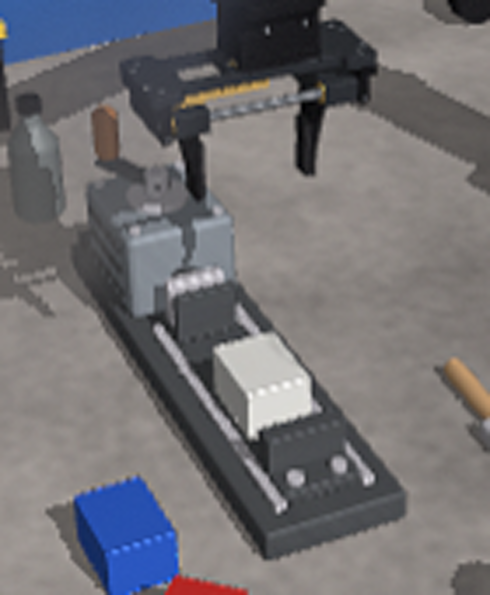

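View pics/e1.png

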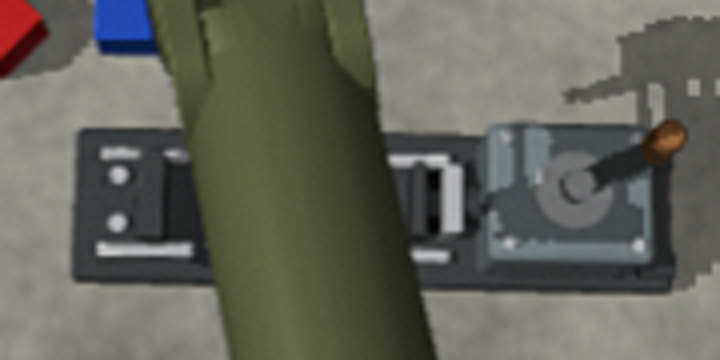

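```bash
python3 - <<'E'
from h import *
o=env.get_obs();t=o['tool_pos']
for s in(1,-1):
    for z in(0,.02,.035,.05): print(s,z,proj("side",t+[s*.048,-s*.002,z]))
# knob measure
p=np.load("clamp.npy")[[0,1,2,4]]
from fit import tow
M=np.load("m.npz")
k=M["side_knob_mid_0"]; ys,xs=np.nonzero(k); print("knob side",xs.min(),xs.max(),ys.min(),ys.max(),xs.mean(),ys.mean())
im=cv2.imread("pics/top0.png").astype(int); m=(im[:,:,2]-im[:,:,0]>50); m[:, :405]=0;m[:,430:]=0;m[:175]=0;m[200:]=0
ys,xs=np.nonzero(m);print("knob top",xs.min(),xs.max(),ys.min(),ys.max(),xs.mean(),ys.mean())
im=cv2.imread("pics/side0.png").astype(int); m2=(im[:,:,2]-im[:,:,0]>40); m2[:,:255]=0;m2[:,285:]=0;m2[:130]=0;m2[165:]=0
ys,xs=np.nonzero(m2);print("knob side col",xs.min(),xs.max(),ys.min(),ys.max(),xs.mean(),ys.mean())
def cyl(x,y):
    th=np.linspace(0,2*np.pi,24); return np.array([[x+.0125*np.cos(a),y+.0125*np.sin(a),z] for a in th for z in(.146,.196)])
B=lambda a:cv2.GaussianBlur(a.astype(np.float32),(0,0),1)
from scipy.optimize import minimize
for cams in(("top",),("side",),("top","side")):
    def c(q): return sum(((B(hullmask(n,cyl(*q)))-B(mm))**2).sum() for n,mm in(("top",m),("side",m2)) if n in cams)
    r=minimize(c,[.566,-.29],method="Nelder-Mead",options=dict(initial_simplex=[[.566,-.29],[.572,-.29],[.566,-.296]]))
    print(cams,r.x,r.fun,"radius from axis",np.hypot(*(r.x-p[:2]))*1000)
E
```

```text
1 0 [[296.0039757  176.97881479]]
1 0.02 [[295.6940478  170.95540914]]
1 0.035 [[295.45889434 166.37567497]]
1 0.05 [[295.22140083 161.74193007]]
-1 0 [[326.61087663 169.59238265]]
-1 0.02 [[326.54422742 163.64546823]]
-1 0.035 [[326.4933142 159.1257475]]
-1 0.05 [[326.44159073 154.5543456 ]]
knob side 267 272 142 153 270.078431372549 147.1764705882353
knob top 411 420 180 189 415.48387096774195 184.5483870967742
knob side col 267 273 140 155 270.28395061728395 147.7037037037037
('top',) [ 0.56043579 -0.2987572 ] 13.805400848388672 radius from axis 67.31405558597022
('side',) [ 0.55979785 -0.29315381] 10.33145523071289 radius from axis 62.01652542470475
('top', 'side') [ 0.55905513 -0.29715308] 26.00961685180664 radius from axis 65.27206189057745
```

```bash
python3 mv.py .559 -.297 .216 -2.3
```

```text
t 16.85 pos [542.8   1.3 219.7] rot [-90.07  -0.59  -2.32] F [ 0.62 -0.05  0.42] w 87.1 q [ 55.  11. -64.  94.  10.  80. -13.]
tool shift mm [  28.3    4.3 -297.4]
rotvec [ 0.07 -0.02  0.59]
```

Request:
carry_out:
  targets:
    - [[2,0,-15],[0,0,0]]
    - [[4,0,-35],[0,0,0]]
    - [[4,0,-42],[0,0,0]]
    - [[5,0,-42],[0,0,0]]
    - [[5,0,-42],[0,0,0]]
    - [[5,0,-42],[0,0,0]]
    - [[4,0,-40],[0,0,0]]
    - [[3,0,-26],[0,0,0]]
    - [[0,0,-12],[0,0,0]]
    - [[0,0,0],[0,0,0]]
    - [[0,0,0],[0,0,0]]
  jaw: 0.75

```text
time_s: 17.95
tool_pos: [0.5589, -0.2948, 0.2128]
tool_rot: [-89.9, 0.0, -2.2]
force: [-0.0, 0.9, -0.0]
grip_width: 0.0652
```

```bash
python3 mv.py .559 -.297 .12 -2.3;python3 - <<'E'
from h import *
for n in ('top','side'): cv2.imwrite('pics/%s8.png'%n,env.read_camera(n)[:,:,::-1])
a=cv2.imread('pics/top8.png')[140:240,320:480];b=cv2.imread('pics/side8.png')[60:230,220:340]
cv2.imwrite('pics/f1.png',cv2.resize(a,None,fx=4.5,fy=4.5,interpolation=cv2.INTER_CUBIC));cv2.imwrite('pics/f2.png',cv2.resize(b,None,fx=3.5,fy=3.5,interpolation=cv2.INTER_CUBIC))
E
```

```text
t 17.95 pos [ 558.9 -294.8  212.8] rot [-8.991e+01  5.000e-02 -2.230e+00] F [-0.02  0.91 -0.01] w 65.2 q [ 66.  24. -54.  82.  19.  84.  10.]
tool shift mm [ 0.3 92.8 -2.3]
rotvec [-0.09  0.07 -0.05]
```

View pics/f2.png

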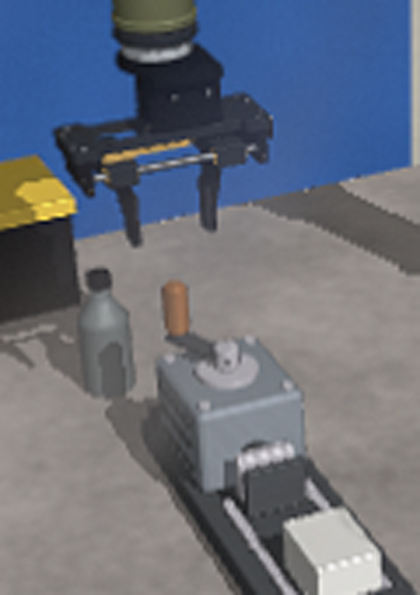

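View pics/f1.png

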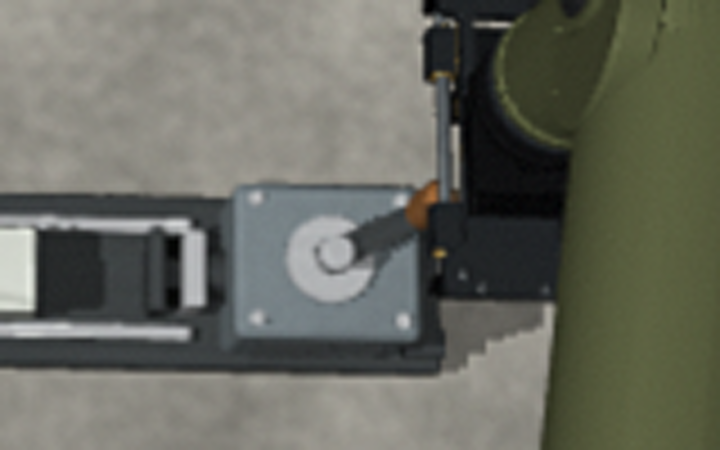

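Request:
carry_out:
  targets:
    - [[0,15,0],[0,0,0]]
    - [[0,20,0],[0,0,0]]
    - [[0,20,0],[0,0,0]]
    - [[0,15,0],[0,0,0]]
    - [[0,10,0],[0,0,0]]
    - [[0,8,0],[0,0,0]]
    - [[0,4,0],[0,0,0]]
    - [[0,0,0],[0,0,0]]
    - [[0,0,0],[0,0,0]]

```text
time_s: 18.95
tool_pos: [0.5595, -0.2968, 0.122]
tool_rot: [-90.0, -0.1, -2.3]
force: [1.0, -0.5, -0.7]
grip_width: 0.0652
```

```bash
python3 mv.py .559 -.295 .12 -2.3;python3 - <<'E'
from h import *
for n in ('side',): cv2.imwrite('pics/%s9.png'%n,env.read_camera(n)[:,:,::-1])
b=cv2.imread('pics/side9.png')[90:190,220:320]
cv2.imwrite('pics/f3.png',cv2.resize(b,None,fx=5.5,fy=5.5,interpolation=cv2.INTER_CUBIC))
E
```

```text
t 18.95 pos [ 559.5 -296.8  122. ] rot [-9.003e+01 -5.000e-02 -2.350e+00] F [ 1.04 -0.55 -0.72] w 65.2 q [ 65.  27. -53.  89.  22.  75.   8.]
tool shift mm [-0.6  2.   1.8]
rotvec [ 0.03 -0.05  0.05]
```

View pics/f3.png

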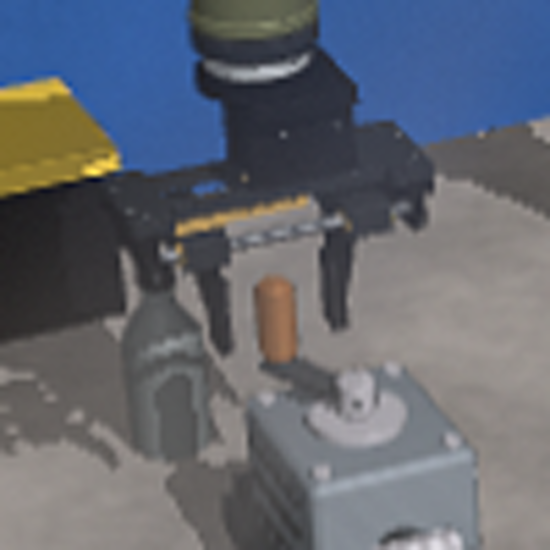

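Request:
carry_out:
  targets:
    - [[0,2,1],[0,0,0]]
    - [[0,0,0],[0,0,0]]
    - [[0,0,0],[0,0,0]]

```text
time_s: 19.3
tool_pos: [0.5591, -0.2957, 0.1195]
tool_rot: [-90.0, -0.0, -2.3]
force: [0.5, 0.5, -0.8]
grip_width: 0.0654
```

Request:
carry_out:
  targets:
    - [[0,0,0],[0,0,0]]
    - [[0,0,0],[0,0,0]]
    - [[0,0,0],[0,0,0]]
    - [[0,0,0],[0,0,0]]
    - [[0,0,0],[0,0,0]]
    - [[0,0,0],[0,0,0]]
  jaw: 0.1
  squeeze: 50

```text
time_s: 19.9
tool_pos: [0.5593, -0.2957, 0.1194]
tool_rot: [-90.0, -0.0, -2.3]
force: [6.9, -0.4, -1.2]
grip_width: 0.0251
```

```bash
python3 mv.py .559 -.295 .12 -2.3;python3 - <<'E'
from h import *
for n in ('side',): cv2.imwrite('pics/%s10.png'%n,env.read_camera(n)[:,:,::-1])
b=cv2.imread('pics/side10.png')[90:190,220:320]
cv2.imwrite('pics/f4.png',cv2.resize(b,None,fx=5.5,fy=5.5,interpolation=cv2.INTER_CUBIC))
E
```

```text
t 19.9 pos [ 559.3 -295.7  119.4] rot [-9.00e+01 -4.00e-02 -2.34e+00] F [ 6.94 -0.41 -1.23] w 25.1 q [ 65.  27. -53.  89.  22.  75.   8.]
tool shift mm [-0.4 -0.6  0.7]
rotvec [ 0.   -0.04  0.04]
```

View pics/f4.png

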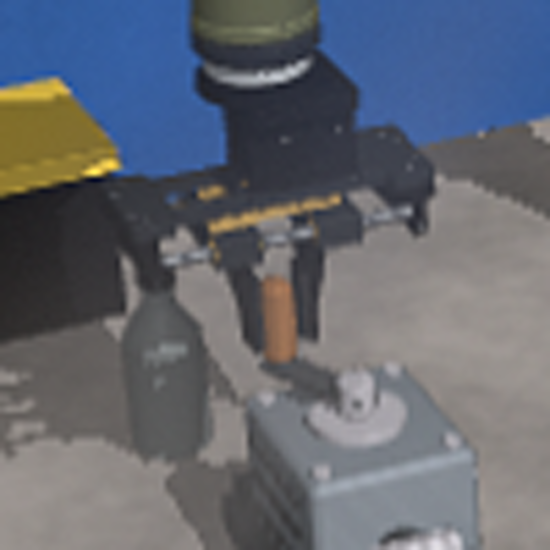

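```bash
cat > rows.py <<'E'
import sys,numpy as np
# start angle phi (deg, world), step, n, [dr total in X,Z corrections mm]
a,s,n=float(sys.argv[1]),float(sys.argv[2]),int(sys.argv[3]); r=65
cx,cz=(float(sys.argv[4]),float(sys.argv[5])) if len(sys.argv)>4 else (0,0)
f=np.radians(a+2.3+s*np.arange(n+1)); X=r*np.cos(f)+cx*np.arange(n+1)/n; Z=r*np.sin(f)+cz*np.arange(n+1)/n
X=np.round(X,1);Z=np.round(Z,1)
print("["+", ".join(f"[[{round(X[i+1]-X[i],1):g}, 0, {round(Z[i+1]-Z[i],1):g}], [0, 0, 0]]" for i in range(n))+"]")
print("end phi",a+s*n,"crank rad",np.radians(a+s*n+92.3))
E
python3 rows.py -64 5 12
```

```text
[[[4.9, 0, 2.9], [0, 0, 0]], [[4.6, 0, 3.3], [0, 0, 0]], [[4.3, 0, 3.7], [0, 0, 0]], [[3.9, 0, 4.1], [0, 0, 0]], [[3.6, 0, 4.4], [0, 0, 0]], [[3.2, 0, 4.6], [0, 0, 0]], [[2.8, 0, 5], [0, 0, 0]], [[2.3, 0, 5.2], [0, 0, 0]], [[1.9, 0, 5.3], [0, 0, 0]], [[1.3, 0, 5.5], [0, 0, 0]], [[1, 0, 5.6], [0, 0, 0]], [[0.4, 0, 5.7], [0, 0, 0]]]
end phi -4.0 crank rad 1.541125729510993
```

Request:
carry_out:
  targets:
    - [[4.9,0,2.9],[0,0,0]]
    - [[4.6,0,3.3],[0,0,0]]
    - [[4.3,0,3.7],[0,0,0]]
    - [[3.9,0,4.1],[0,0,0]]
  squeeze: 60

```text
time_s: 20.35
tool_pos: [0.5752, -0.2859, 0.1193]
tool_rot: [-90.3, 0.2, -2.5]
force: [-4.8, -4.9, 2.8]
grip_width: 0.0236
```

```bash
cat > fr.py <<'E'
import sys
from mv import *
o=st(); phi=np.radians(float(sys.argv[1])) ; F=o['force']
e=np.array([np.cos(phi),np.sin(phi)]); tn=np.array([-e[1],e[0]])
print("F radial out",round(F[:2]@e,2),"tangential",round(F[:2]@tn,2))
if len(sys.argv)>2:
    c=np.array([float(sys.argv[2]),float(sys.argv[3])]); d=o['tool_pos'][:2]*1000-c; print("r",np.hypot(*d),"phi",np.degrees(np.arctan2(d[1],d[0])))
E
python3 fr.py -44 530.8 -237.3
```

```text
t 20.35 pos [ 575.2 -285.9  119.3] rot [-90.25   0.23  -2.52] F [-4.78 -4.86  2.83] w 23.6 q [ 63.  28. -52.  88.  23.  75.   5.]
F radial out -0.06 tangential -6.82
r 65.82524732957076 phi -47.56868274309772
```

Request:
carry_out:
  targets:
    - [[3.6,0,4.4],[0,0,0]]
    - [[3.2,0,4.6],[0,0,0]]
    - [[2.8,0,5],[0,0,0]]
    - [[2.3,0,5.2],[0,0,0]]
    - [[1.9,0,5.3],[0,0,0]]
    - [[1.3,0,5.5],[0,0,0]]
    - [[1,0,5.6],[0,0,0]]
    - [[0.4,0,5.7],[0,0,0]]

```text
time_s: 21.15
tool_pos: [0.5966, -0.2504, 0.1195]
tool_rot: [-90.6, -0.3, -2.7]
force: [5.9, -12.6, -4.7]
grip_width: 0.0237
```

```bash
python3 fr.py -4 530.8 -237.3; python3 rows.py -4 6 12
```

```text
t 21.15 pos [ 596.6 -250.4  119.5] rot [-90.58  -0.26  -2.69] F [  5.88 -12.58  -4.74] w 23.7 q [ 59.  29. -52.  87.  24.  75.   1.]
F radial out 6.74 tangential -12.14
r 67.11432061752816 phi -11.288735978685802
[[[-0.2, 0, 6.8], [0, 0, 0]], [[-0.8, 0, 6.7], [0, 0, 0]], [[-1.6, 0, 6.6], [0, 0, 0]], [[-2.3, 0, 6.5], [0, 0, 0]], [[-2.9, 0, 6.1], [0, 0, 0]], [[-3.5, 0, 5.8], [0, 0, 0]], [[-4.1, 0, 5.4], [0, 0, 0]], [[-4.7, 0, 5], [0, 0, 0]], [[-5.2, 0, 4.4], [0, 0, 0]], [[-5.5, 0, 3.9], [0, 0, 0]], [[-6, 0, 3.3], [0, 0, 0]], [[-6.3, 0, 2.6], [0, 0, 0]]]
end phi 68.0 crank rad 2.7977627909469103
```

```bash
python3 rows.py -4 6 12 2 0
```

```text
[[[0, 0, 6.8], [0, 0, 0]], [[-0.7, 0, 6.7], [0, 0, 0]], [[-1.4, 0, 6.6], [0, 0, 0]], [[-2.1, 0, 6.5], [0, 0, 0]], [[-2.7, 0, 6.1], [0, 0, 0]], [[-3.4, 0, 5.8], [0, 0, 0]], [[-4, 0, 5.4], [0, 0, 0]], [[-4.5, 0, 5], [0, 0, 0]], [[-5, 0, 4.4], [0, 0, 0]], [[-5.4, 0, 3.9], [0, 0, 0]], [[-5.8, 0, 3.3], [0, 0, 0]], [[-6.1, 0, 2.6], [0, 0, 0]]]
end phi 68.0 crank rad 2.7977627909469103
```

Request:
carry_out:
  targets:
    - [[0,0,6.8],[0,0,0]]
    - [[-0.7,0,6.7],[0,0,0]]
    - [[-1.4,0,6.6],[0,0,0]]
    - [[-2.1,0,6.5],[0,0,0]]
    - [[-2.7,0,6.1],[0,0,0]]
    - [[-3.4,0,5.8],[0,0,0]]

```text
time_s: 21.75
tool_pos: [0.592, -0.2088, 0.1196]
tool_rot: [-90.4, -0.7, -2.6]
force: [15.6, -10.2, -10.4]
grip_width: 0.0237
```

```bash
python3 fr.py 30 532 -237.3
```

```text
t 21.75 pos [ 592.  -208.8  119.6] rot [-90.35  -0.72  -2.56] F [ 15.61 -10.22 -10.41] w 23.7 q [ 58.  26. -54.  91.  22.  74.  -1.]
F radial out 8.41 tangential -16.66
r 66.45417142960783 phi 25.36322629613453
```

```bash
cat > cf.py <<'E'
import numpy as np,sys
from scipy.optimize import least_squares
P=np.array(eval(sys.argv[1]))
r=least_squares(lambda c:np.hypot(*(P-c).T)-65,[532,-238]); print(r.x,np.round(r.fun,2))
E
python3 cf.py "[(559.3,-295.7),(575.2,-285.9),(596.6,-250.4),(592,-208.8)]"
```

```text
[ 533.13031478 -236.27581716] [-0.07  0.06  0.02 -0.03]
```

```bash
python3 rows.py 32 6 12 1.3 1.0
```

```text
[[[-4, 0, 5.5], [0, 0, 0]], [[-4.6, 0, 5.1], [0, 0, 0]], [[-5, 0, 4.5], [0, 0, 0]], [[-5.5, 0, 3.9], [0, 0, 0]], [[-5.9, 0, 3.4], [0, 0, 0]], [[-6.1, 0, 2.7], [0, 0, 0]], [[-6.4, 0, 2], [0, 0, 0]], [[-6.6, 0, 1.4], [0, 0, 0]], [[-6.7, 0, 0.6], [0, 0, 0]], [[-6.7, 0, 0], [0, 0, 0]], [[-6.6, 0, -0.8], [0, 0, 0]], [[-6.5, 0, -1.5], [0, 0, 0]]]
end phi 104.0 crank rad 3.426081321664869
```

Request:
carry_out:
  targets:
    - [[-4,0,5.5],[0,0,0]]
    - [[-4.6,0,5.1],[0,0,0]]
    - [[-5,0,4.5],[0,0,0]]
    - [[-5.5,0,3.9],[0,0,0]]
    - [[-5.9,0,3.4],[0,0,0]]
    - [[-6.1,0,2.7],[0,0,0]]
    - [[-6.4,0,2],[0,0,0]]
    - [[-6.6,0,1.4],[0,0,0]]
    - [[-6.7,0,0.6],[0,0,0]]
    - [[-6.7,0,0],[0,0,0]]
    - [[-6.6,0,-0.8],[0,0,0]]
    - [[-6.5,0,-1.5],[0,0,0]]

```text
time_s: 22.95
tool_pos: [0.5174, -0.1733, 0.1194]
tool_rot: [-90.0, -0.0, -2.3]
force: [1.1, -1.2, -1.1]
grip_width: 0.0234
```

```bash
python3 fr.py 101 533.1 -236.3;  python3 rows.py 104 6 12
```

```text
t 22.95 pos [ 517.4 -173.3  119.4] rot [-9.002e+01 -4.000e-02 -2.320e+00] F [ 1.06 -1.23 -1.12] w 23.4 q [ 67.  16. -58. 101.  14.  71.   2.]
F radial out -1.41 tangential -0.81
r 64.91020869204577 phi 103.96776689966914
[[[-6.5, 0, -2.3], [0, 0, 0]], [[-6.1, 0, -2.9], [0, 0, 0]], [[-5.8, 0, -3.5], [0, 0, 0]], [[-5.4, 0, -4.1], [0, 0, 0]], [[-5, 0, -4.7], [0, 0, 0]], [[-4.4, 0, -5.2], [0, 0, 0]], [[-3.9, 0, -5.5], [0, 0, 0]], [[-3.3, 0, -6], [0, 0, 0]], [[-2.6, 0, -6.3], [0, 0, 0]], [[-2, 0, -6.5], [0, 0, 0]], [[-1.2, 0, -6.7], [0, 0, 0]], [[-0.6, 0, -6.8], [0, 0, 0]]]
end phi 176.0 crank rad 4.682718383100786
```

Tracking is tight now. Continuing.

Request:
carry_out:
  targets:
    - [[-6.5,0,-2.3],[0,0,0]]
    - [[-6.1,0,-2.9],[0,0,0]]
    - [[-5.8,0,-3.5],[0,0,0]]
    - [[-5.4,0,-4.1],[0,0,0]]
    - [[-5,0,-4.7],[0,0,0]]
    - [[-4.4,0,-5.2],[0,0,0]]
    - [[-3.9,0,-5.5],[0,0,0]]
    - [[-3.3,0,-6],[0,0,0]]
    - [[-2.6,0,-6.3],[0,0,0]]
    - [[-2,0,-6.5],[0,0,0]]
    - [[-1.2,0,-6.7],[0,0,0]]
    - [[-0.6,0,-6.8],[0,0,0]]

```text
time_s: 24.15
tool_pos: [0.4682, -0.2319, 0.1193]
tool_rot: [-90.0, -0.0, -2.3]
force: [-0.5, -2.2, -1.0]
grip_width: 0.0238
```

```bash
python3 fr.py 176 533.1 -236.3;  python3 rows.py 176 6 12
```

```text
t 24.15 pos [ 468.2 -231.9  119.3] rot [-8.997e+01 -1.000e-02 -2.320e+00] F [-0.48 -2.17 -1.  ] w 23.8 q [ 76.  12. -57. 104.  10.  70.  13.]
F radial out 0.33 tangential 2.2
r 65.02902507009243 phi 176.1349636929478
[[[0.2, 0, -6.8], [0, 0, 0]], [[0.8, 0, -6.7], [0, 0, 0]], [[1.6, 0, -6.6], [0, 0, 0]], [[2.3, 0, -6.5], [0, 0, 0]], [[2.9, 0, -6.1], [0, 0, 0]], [[3.5, 0, -5.8], [0, 0, 0]], [[4.1, 0, -5.4], [0, 0, 0]], [[4.7, 0, -5], [0, 0, 0]], [[5.2, 0, -4.4], [0, 0, 0]], [[5.5, 0, -3.9], [0, 0, 0]], [[6, 0, -3.3], [0, 0, 0]], [[6.3, 0, -2.6], [0, 0, 0]]]
end phi 248.0 crank rad 5.939355444536703
```

Request:
carry_out:
  targets:
    - [[0.2,0,-6.8],[0,0,0]]
    - [[0.8,0,-6.7],[0,0,0]]
    - [[1.6,0,-6.6],[0,0,0]]
    - [[2.3,0,-6.5],[0,0,0]]
    - [[2.9,0,-6.1],[0,0,0]]
    - [[3.5,0,-5.8],[0,0,0]]
    - [[4.1,0,-5.4],[0,0,0]]
    - [[4.7,0,-5],[0,0,0]]
    - [[5.2,0,-4.4],[0,0,0]]
    - [[5.5,0,-3.9],[0,0,0]]
    - [[6,0,-3.3],[0,0,0]]
    - [[6.3,0,-2.6],[0,0,0]]

```text
time_s: 25.35
tool_pos: [0.5087, -0.2967, 0.1193]
tool_rot: [-90.0, 0.1, -2.3]
force: [-5.2, 1.6, 3.2]
grip_width: 0.0237
```

```bash
python3 fr.py 248 533.1 -236.3;  python3 rows.py 248 6 12;python3 rows.py 320 6 12;python3 rows.py 32 6 12
```

```text
t 25.35 pos [ 508.7 -296.7  119.3] rot [-8.998e+01  5.000e-02 -2.350e+00] F [-5.16  1.6   3.18] w 23.7 q [ 71.  21. -54.  96.  18.  72.  12.]
F radial out 0.45 tangential -5.39
r 65.14650906605624 phi -111.99617270870495
[[[6.5, 0, -2], [0, 0, 0]], [[6.7, 0, -1.2], [0, 0, 0]], [[6.8, 0, -0.6], [0, 0, 0]], [[6.8, 0, 0.2], [0, 0, 0]], [[6.7, 0, 0.8], [0, 0, 0]], [[6.6, 0, 1.6], [0, 0, 0]], [[6.5, 0, 2.3], [0, 0, 0]], [[6.1, 0, 2.9], [0, 0, 0]], [[5.8, 0, 3.5], [0, 0, 0]], [[5.4, 0, 4.1], [0, 0, 0]], [[5, 0, 4.7], [0, 0, 0]], [[4.4, 0, 5.2], [0, 0, 0]]]
end phi 320.0 crank rad 7.195992505972621
[[[3.9, 0, 5.5], [0, 0, 0]], [[3.3, 0, 6], [0, 0, 0]], [[2.6, 0, 6.3], [0, 0, 0]], [[2, 0, 6.5], [0, 0, 0]], [[1.2, 0, 6.7], [0, 0, 0]], [[0.6, 0, 6.8], [0, 0, 0]], [[-0.2, 0, 6.8], [0, 0, 0]], [[-0.8, 0, 6.7], [0, 0, 0]], [[-1.6, 0, 6.6], [0, 0, 0]], [[-2.3, 0, 6.5], [0, 0, 0]], [[-2.9, 0, 6.1], [0, 0, 0]], [[-3.5, 0, 5.8], [0, 0, 0]]]
end phi 392.0 crank rad 8.452629567408538
[[[-4.1, 0, 5.4], [0, 0, 0]], [[-4.7, 0, 5], [0, 0, 0]], [[-5.2, 0, 4.4], [0, 0, 0]], [[-5.5, 0, 3.9], [0, 0, 0]], [[-6, 0, 3.3], [0, 0, 0]], [[-6.3, 0, 2.6], [0, 0, 0]], [[-6.5, 0, 2], [0, 0, 0]], [[-6.7, 0, 1.2], [0, 0, 0]], [[-6.8, 0, 0.6], [0, 0, 0]], [[-6.8, 0, -0.2], [0, 0, 0]], [[-6.7, 0, -0.8], [0, 0, 0]], [[-6.6, 0, -1.6], [0, 0, 0]]]
end phi 104.0 crank rad 3.426081321664869
```

Request:
carry_out:
  targets:
    - [[6.5,0,-2],[0,0,0]]
    - [[6.7,0,-1.2],[0,0,0]]
    - [[6.8,0,-0.6],[0,0,0]]
    - [[6.8,0,0.2],[0,0,0]]
    - [[6.7,0,0.8],[0,0,0]]
    - [[6.6,0,1.6],[0,0,0]]
    - [[6.5,0,2.3],[0,0,0]]
    - [[6.1,0,2.9],[0,0,0]]
    - [[5.8,0,3.5],[0,0,0]]
    - [[5.4,0,4.1],[0,0,0]]
    - [[5,0,4.7],[0,0,0]]
    - [[4.4,0,5.2],[0,0,0]]

```text
time_s: 26.55
tool_pos: [0.5812, -0.2801, 0.1193]
tool_rot: [-90.1, 0.2, -2.5]
force: [-9.6, -1.7, 5.9]
grip_width: 0.0236
```

Request:
carry_out:
  targets:
    - [[3.9,0,5.5],[0,0,0]]
    - [[3.3,0,6],[0,0,0]]
    - [[2.6,0,6.3],[0,0,0]]
    - [[2,0,6.5],[0,0,0]]
    - [[1.2,0,6.7],[0,0,0]]
    - [[0.6,0,6.8],[0,0,0]]
    - [[-0.2,0,6.8],[0,0,0]]
    - [[-0.8,0,6.7],[0,0,0]]
    - [[-1.6,0,6.6],[0,0,0]]
    - [[-2.3,0,6.5],[0,0,0]]
    - [[-2.9,0,6.1],[0,0,0]]
    - [[-3.5,0,5.8],[0,0,0]]

```text
time_s: 27.75
tool_pos: [0.5927, -0.2102, 0.1195]
tool_rot: [-90.5, -0.7, -2.7]
force: [10.3, -12.8, -7.8]
grip_width: 0.0236
```

```bash
python3 fr.py 32 533.1 -236.3
```

```text
t 27.75 pos [ 592.7 -210.2  119.5] rot [-90.49  -0.66  -2.65] F [ 10.35 -12.76  -7.76] w 23.6 q [ 58.  26. -53.  91.  22.  74.  -1.]
F radial out 2.01 tangential -16.3
r 65.09581924785758 phi 23.60843267177943
```

Request:
carry_out:
  targets:
    - [[-4.1,0,5.4],[0,0,0]]
    - [[-4.7,0,5],[0,0,0]]
    - [[-5.2,0,4.4],[0,0,0]]
    - [[-5.5,0,3.9],[0,0,0]]
    - [[-6,0,3.3],[0,0,0]]
    - [[-6.3,0,2.6],[0,0,0]]
    - [[-6.5,0,2],[0,0,0]]
    - [[-6.7,0,1.2],[0,0,0]]
    - [[-6.8,0,0.6],[0,0,0]]
    - [[-6.8,0,-0.2],[0,0,0]]
    - [[-6.7,0,-0.8],[0,0,0]]
    - [[-6.6,0,-1.6],[0,0,0]]

```text
time_s: 28.95
tool_pos: [0.5194, -0.1728, 0.1194]
tool_rot: [-90.0, -0.3, -2.3]
force: [2.5, 0.4, -2.9]
grip_width: 0.0235
```

Request:
carry_out:
  targets:
    - [[-6.5,0,-2.3],[0,0,0]]
    - [[-6.1,0,-2.9],[0,0,0]]
    - [[-5.8,0,-3.5],[0,0,0]]
    - [[-5.4,0,-4.1],[0,0,0]]
    - [[-5,0,-4.7],[0,0,0]]
    - [[-4.4,0,-5.2],[0,0,0]]
    - [[-3.9,0,-5.5],[0,0,0]]
    - [[-3.3,0,-6],[0,0,0]]
    - [[-2.6,0,-6.3],[0,0,0]]
    - [[-2,0,-6.5],[0,0,0]]
    - [[-1.2,0,-6.7],[0,0,0]]
    - [[-0.6,0,-6.8],[0,0,0]]

```text
time_s: 30.15
tool_pos: [0.4682, -0.232, 0.1193]
tool_rot: [-90.0, -0.0, -2.3]
force: [-1.0, -1.8, -1.3]
grip_width: 0.0236
```

```bash
python3 fr.py 176 533.1 -236.3; python3 rows.py 176 5 12
python3 - <<'E'
from h import *
for n in ('top','side'): cv2.imwrite('pics/%s11.png'%n,env.read_camera(n)[:,:,::-1])
a=cv2.imread('pics/top11.png')[160:235,250:430];b=cv2.imread('pics/side11.png')[110:280,240:380]
cv2.imwrite('pics/g1.png',cv2.resize(a,None,fx=4.4,fy=4.4,interpolation=cv2.INTER_CUBIC));cv2.imwrite('pics/g2.png',cv2.resize(b,None,fx=3.5,fy=3.5,interpolation=cv2.INTER_CUBIC))
E
```

```text
t 30.15 pos [ 468.2 -232.   119.3] rot [-8.997e+01 -2.000e-02 -2.330e+00] F [-0.97 -1.77 -1.29] w 23.6 q [ 75.  11. -56. 104.  10.  69.  13.]
F radial out 0.84 tangential 1.83
r 65.02993062359573 phi 176.2143839965405
[[[0.1, 0, -5.6], [0, 0, 0]], [[0.6, 0, -5.7], [0, 0, 0]], [[1, 0, -5.6], [0, 0, 0]], [[1.6, 0, -5.4], [0, 0, 0]], [[2, 0, -5.3], [0, 0, 0]], [[2.5, 0, -5.1], [0, 0, 0]], [[2.9, 0, -4.9], [0, 0, 0]], [[3.3, 0, -4.6], [0, 0, 0]], [[3.7, 0, -4.3], [0, 0, 0]], [[4.1, 0, -3.9], [0, 0, 0]], [[4.4, 0, -3.6], [0, 0, 0]], [[4.6, 0, -3.2], [0, 0, 0]]]
end phi 236.0 crank rad 5.729915934297384
```

View pics/g2.png

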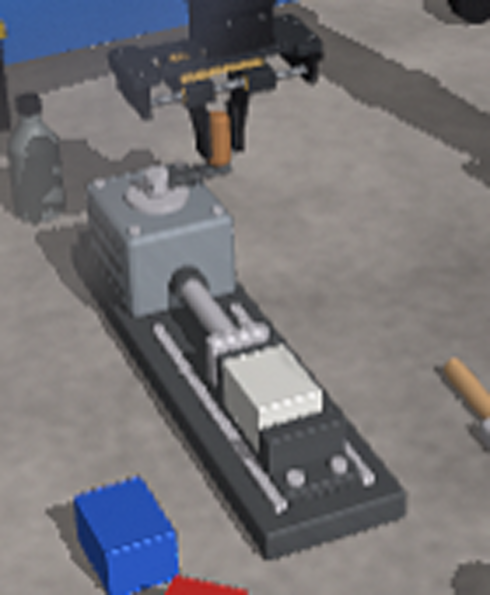

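View pics/g1.png

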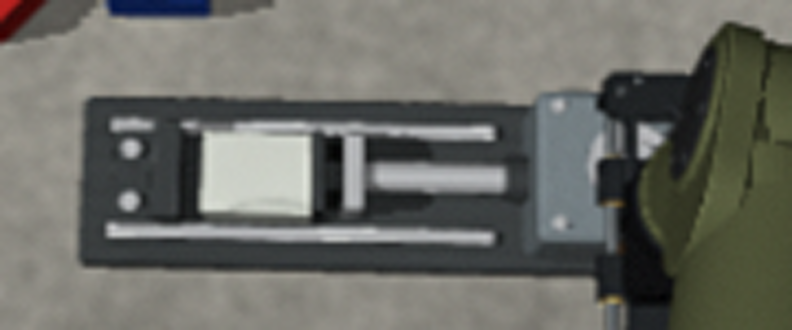

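Request:
carry_out:
  targets:
    - [[0.1,0,-5.6],[0,0,0]]
    - [[0.6,0,-5.7],[0,0,0]]
    - [[1,0,-5.6],[0,0,0]]
    - [[1.6,0,-5.4],[0,0,0]]
    - [[2,0,-5.3],[0,0,0]]
    - [[2.5,0,-5.1],[0,0,0]]

```text
time_s: 30.85
tool_pos: [0.4746, -0.2647, 0.1193]
tool_rot: [-90.0, 0.0, -2.3]
force: [-3.1, 1.1, 1.4]
grip_width: 0.0236
```

```bash
cat > cl.py <<'E'
from mv import *
o=st(); c=np.array([533.13,-236.28]); d=o['tool_pos'][:2]*1000-c; phi=np.arctan2(d[1],d[0])
e=d/np.hypot(*d); tn=np.array([-e[1],e[0]]); F=o['force'][:2]
a=(phi+np.radians(92.3))%(2*np.pi)+2*np.pi
if a<9: a+=2*np.pi
T=-(F@tn); g=.5*(1-np.cos(a))*np.sin(a)
print("phi",round(np.degrees(phi)%360,2),"crank",round(a,3),"r",round(np.hypot(*d),2),"radial",round(F@e,2),"T",round(T,2),"F_est",round((T*.065-g-.35)/.01,1))
E
python3 cl.py; python3 rows.py 206 3 12
```

```text
t 30.85 pos [ 474.6 -264.7  119.3] rot [-8.996e+01  3.000e-02 -2.330e+00] F [-3.14  1.09  1.38] w 23.6 q [ 75.  15. -55. 102.  13.  70.  14.]
phi 205.9 crank 11.488 r 65.1 radial 2.35 T 2.35 F_est 3.5
[[[1.7, 0, -3], [0, 0, 0]], [[1.8, 0, -2.8], [0, 0, 0]], [[2, 0, -2.8], [0, 0, 0]], [[2.1, 0, -2.6], [0, 0, 0]], [[2.3, 0, -2.6], [0, 0, 0]], [[2.4, 0, -2.4], [0, 0, 0]], [[2.5, 0, -2.3], [0, 0, 0]], [[2.7, 0, -2.1], [0, 0, 0]], [[2.7, 0, -2], [0, 0, 0]], [[2.8, 0, -1.9], [0, 0, 0]], [[3, 0, -1.7], [0, 0, 0]], [[3, 0, -1.6], [0, 0, 0]]]
end phi 242.0 crank rad 5.834635689417044
```

Request:
carry_out:
  targets:
    - [[1.7,0,-3],[0,0,0]]
    - [[1.8,0,-2.8],[0,0,0]]

```text
time_s: 31.05
tool_pos: [0.4778, -0.2706, 0.1193]
tool_rot: [-90.0, 0.0, -2.3]
force: [-4.3, 2.0, 2.5]
grip_width: 0.0237
```

```bash
python3 cl.py
```

```text
t 31.05 pos [ 477.8 -270.6  119.3] rot [-8.996e+01  3.000e-02 -2.330e+00] F [-4.29  1.96  2.49] w 23.7 q [ 74.  15. -54. 101.  13.  70.  14.]
phi 211.82 crank 11.591 r 65.11 radial 2.62 T 3.93 F_est 8.7
```

Request:
carry_out:
  targets:
    - [[2,0,-2.8],[0,0,0]]
    - [[2.1,0,-2.6],[0,0,0]]

```text
time_s: 31.25
tool_pos: [0.4817, -0.2762, 0.1193]
tool_rot: [-90.0, 0.0, -2.3]
force: [-3.9, 1.3, 2.3]
grip_width: 0.0238
```

```bash
python3 cl.py
```

```text
t 31.25 pos [ 481.7 -276.2  119.3] rot [-8.998e+01  3.000e-02 -2.330e+00] F [-3.94  1.29  2.34] w 23.8 q [ 74.  16. -54. 100.  14.  71.  14.]
phi 217.78 crank 11.695 r 65.11 radial 2.32 T 3.44 F_est 1.0
```

Request:
carry_out:
  targets:
    - [[2.3,0,-2.6],[0,0,0]]
    - [[2.4,0,-2.4],[0,0,0]]

```text
time_s: 31.45
tool_pos: [0.4862, -0.2815, 0.1193]
tool_rot: [-90.0, 0.0, -2.3]
force: [-4.9, 1.9, 3.1]
grip_width: 0.0232
```

```bash
python3 cl.py; python3 - <<'E'
from h import *
for n in ('top','side'): cv2.imwrite('pics/%s12.png'%n,env.read_camera(n)[:,:,::-1])
a=cv2.imread('pics/top12.png')[180:220,265:345];b=cv2.imread('pics/side12.png')[190:260,290:345]
cv2.imwrite('pics/h1.png',cv2.resize(a,None,fx=9,fy=9,interpolation=cv2.INTER_CUBIC));cv2.imwrite('pics/h2.png',cv2.resize(b,None,fx=8,fy=8,interpolation=cv2.INTER_CUBIC))
E
python3 cl.py
```

```text
t 31.45 pos [ 486.2 -281.5  119.3] rot [-8.999e+01  2.000e-02 -2.340e+00] F [-4.88  1.94  3.07] w 23.2 q [ 73.  17. -54.  99.  15.  71.  14.]
phi 223.9 crank 11.802 r 65.15 radial 2.17 T 4.78 F_est 5.7
t 31.55 pos [ 486.7 -281.9  119.3] rot [-9.001e+01 -5.000e-02 -2.350e+00] F [-2.17  0.76  0.67] w 23.7 q [ 73.  17. -54.  99.  15.  71.  14.]
phi 224.51 crank 11.813 r 65.1 radial 1.01 T 2.06 F_est -12.3
```

View pics/h1.png

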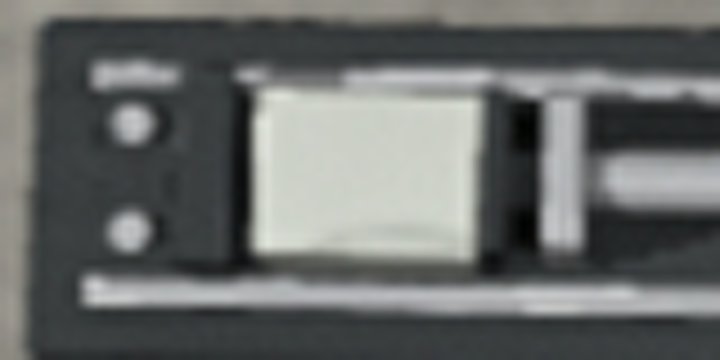

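View pics/h2.png

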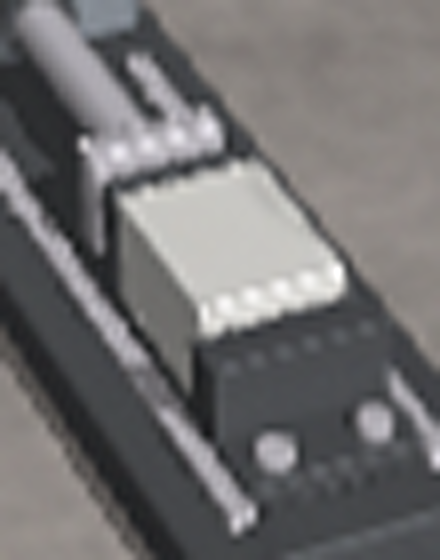

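Request:
carry_out:
  targets:
    - [[2.5,0,-2.3],[0,0,0]]
    - [[2.7,0,-2.1],[0,0,0]]

```text
time_s: 31.75
tool_pos: [0.4909, -0.2859, 0.1193]
tool_rot: [-90.0, 0.1, -2.3]
force: [-3.6, 2.3, 1.2]
grip_width: 0.0237
```

```bash
python3 cl.py
```

```text
t 31.75 pos [ 490.9 -285.9  119.3] rot [-8.999e+01  5.000e-02 -2.340e+00] F [-3.64  2.32  1.2 ] w 23.7 q [ 73.  18. -53.  98.  15.  71.  14.]
phi 229.62 crank 11.902 r 65.15 radial 0.59 T 4.27 F_est -0.7
```

Request:
carry_out:
  targets:
    - [[2.7,0,-2],[0,0,0]]
    - [[2.8,0,-1.9],[0,0,0]]

```text
time_s: 31.95
tool_pos: [0.4962, -0.29, 0.1193]
tool_rot: [-90.0, 0.1, -2.3]
force: [-4.4, 3.4, 3.5]
grip_width: 0.0234
```

```bash
python3 cl.py;  python3 rows.py 236 3 14
```

```text
t 31.95 pos [ 496.2 -290.   119.3] rot [-8.998e+01  6.000e-02 -2.340e+00] F [-4.39  3.39  3.49] w 23.4 q [ 72.  19. -53.  97.  16.  72.  13.]
phi 235.52 crank 12.005 r 65.19 radial -0.3 T 5.54 F_est 5.1
[[[3, 0, -1.7], [0, 0, 0]], [[3, 0, -1.6], [0, 0, 0]], [[3.1, 0, -1.4], [0, 0, 0]], [[3.2, 0, -1.2], [0, 0, 0]], [[3.2, 0, -1.1], [0, 0, 0]], [[3.3, 0, -0.9], [0, 0, 0]], [[3.3, 0, -0.7], [0, 0, 0]], [[3.4, 0, -0.5], [0, 0, 0]], [[3.4, 0, -0.4], [0, 0, 0]], [[3.4, 0, -0.2], [0, 0, 0]], [[3.4, 0, 0], [0, 0, 0]], [[3.4, 0, 0.2], [0, 0, 0]], [[3.4, 0, 0.3], [0, 0, 0]], [[3.3, 0, 0.5], [0, 0, 0]]]
end phi 278.0 crank rad 6.4629542201350025
```

Request:
carry_out:
  targets:
    - [[3,0,-1.7],[0,0,0]]
    - [[3,0,-1.6],[0,0,0]]

```text
time_s: 32.15
tool_pos: [0.502, -0.2936, 0.1193]
tool_rot: [-90.0, 0.1, -2.3]
force: [-4.9, 1.5, 3.2]
grip_width: 0.0236
```

```bash
python3 cl.py
```

```text
t 32.15 pos [ 502.  -293.6  119.3] rot [-8.998e+01  7.000e-02 -2.340e+00] F [-4.92  1.45  3.25] w 23.6 q [ 72.  20. -53.  97.  17.  72.  13.]
phi 241.5 crank 12.109 r 65.17 radial 1.07 T 5.02 F_est -0.1
```

Request:
carry_out:
  targets:
    - [[3.1,0,-1.4],[0,0,0]]
    - [[3.2,0,-1.2],[0,0,0]]

```text
time_s: 32.35
tool_pos: [0.5081, -0.2965, 0.1193]
tool_rot: [-90.0, 0.1, -2.4]
force: [-5.4, 2.0, 3.3]
grip_width: 0.0235
```

```bash
python3 cl.py;  python3 - <<'E'
from h import *
cv2.imwrite('pics/top13.png',env.read_camera('top')[:,:,::-1])
a=cv2.imread('pics/top13.png')[180:220,265:345]
cv2.imwrite('pics/h3.png',cv2.resize(a,None,fx=9,fy=9,interpolation=cv2.INTER_CUBIC))
for k in(12,13):
    g=cv2.imread(f'pics/top{k}.png')[190:206,268:330].astype(int).sum(2).mean(0)/3; print(np.round(g[18:60]).astype(int).tolist())
E
```

```text
t 32.35 pos [ 508.1 -296.5  119.3] rot [-8.998e+01  8.000e-02 -2.350e+00] F [-5.36  2.04  3.32] w 23.5 q [ 71.  21. -53.  96.  17.  72.  12.]
phi 247.43 crank 12.213 r 65.18 radial 0.17 T 5.73 F_est 3.3
[62, 61, 62, 63, 48, 22, 43, 163, 211, 208, 206, 205, 204, 203, 203, 203, 202, 202, 202, 202, 201, 201, 201, 201, 200, 200, 200, 200, 201, 203, 205, 178, 108, 62, 55, 43, 31, 28, 42, 132, 177, 179]
[62, 62, 62, 61, 43, 59, 168, 212, 209, 207, 207, 206, 204, 204, 203, 203, 203, 203, 202, 202, 202, 202, 202, 202, 201, 201, 201, 202, 204, 210, 161, 73, 58, 47, 33, 30, 26, 44, 152, 188, 177, 178]
```

View pics/h3.png

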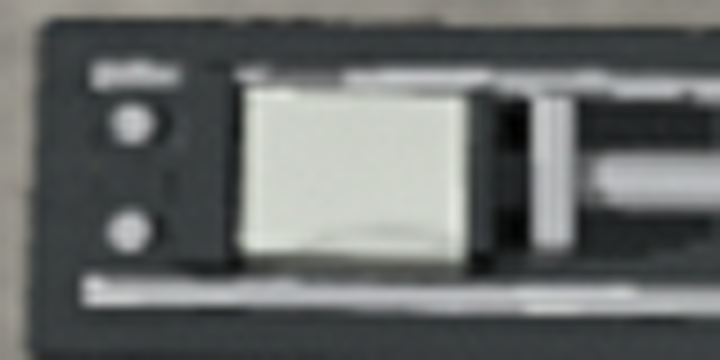

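Request:
carry_out:
  targets:
    - [[3.2,0,-1.1],[0,0,0]]
    - [[3.3,0,-0.9],[0,0,0]]

```text
time_s: 32.6
tool_pos: [0.5144, -0.2987, 0.1193]
tool_rot: [-90.0, 0.1, -2.3]
force: [-5.1, 2.1, 3.0]
grip_width: 0.0236
```

```bash
python3 cl.py
```

```text
t 32.6 pos [ 514.4 -298.7  119.3] rot [-8.999e+01  8.000e-02 -2.350e+00] F [-5.06  2.11  3.  ] w 23.6 q [ 70.  22. -52.  95.  18.  73.  12.]
phi 253.32 crank 12.315 r 65.16 radial -0.57 T 5.45 F_est 0.8
```

Request:
carry_out:
  targets:
    - [[3.3,0,-0.7],[0,0,0]]
    - [[3.4,0,-0.5],[0,0,0]]

```text
time_s: 32.8
tool_pos: [0.521, -0.3003, 0.1193]
tool_rot: [-90.0, 0.1, -2.4]
force: [-5.5, 1.3, 3.5]
grip_width: 0.0236
```

```bash
python3 cl.py; python3 - <<'E'
from h import *
cv2.imwrite('pics/top14.png',env.read_camera('top')[:,:,::-1])
for k in(12,13,14):
    g=cv2.imread(f'pics/top{k}.png')[190:206,268:330].astype(int).sum(2).mean(0)/3; print(np.round(g[18:27]).astype(int).tolist(),np.round(g[47:60]).astype(int).tolist())
E
python3 cl.py
```

```text
t 32.8 pos [ 521.  -300.3  119.3] rot [-90.     0.09  -2.36] F [-5.45  1.28  3.54] w 23.6 q [ 69.  23. -52.  94.  18.  73.  11.]
phi 259.29 crank 12.42 r 65.19 radial -0.24 T 5.6 F_est 1.5
[62, 61, 62, 63, 48, 22, 43, 163, 211] [203, 205, 178, 108, 62, 55, 43, 31, 28, 42, 132, 177, 179]
[62, 62, 62, 61, 43, 59, 168, 212, 209] [210, 161, 73, 58, 47, 33, 30, 26, 44, 152, 188, 177, 178]
[62, 62, 61, 57, 53, 155, 209, 209, 207] [187, 122, 64, 57, 45, 31, 27, 36, 119, 173, 180, 175, 134]
t 32.85 pos [ 521.7 -300.4  119.3] rot [-9.00e+01  3.00e-02 -2.35e+00] F [-4.1   1.33  2.53] w 23.7 q [ 69.  23. -52.  94.  19.  73.  11.]
phi 259.89 crank 12.43 r 65.14 radial -0.59 T 4.27 F_est -7.2
```

Request:
carry_out:
  targets:
    - [[3.4,0,-0.4],[0,0,0]]
    - [[3.4,0,-0.2],[0,0,0]]

```text
time_s: 33.05
tool_pos: [0.5277, -0.3012, 0.1193]
tool_rot: [-90.0, 0.1, -2.4]
force: [-6.5, 2.7, 3.7]
grip_width: 0.0235
```

```bash
python3 cl.py
```

```text
t 33.05 pos [ 527.7 -301.2  119.3] rot [-90.     0.09  -2.36] F [-6.45  2.73  3.72] w 23.5 q [ 68.  23. -52.  93.  19.  73.  11.]
phi 265.24 crank 12.523 r 65.18 radial -2.19 T 6.66 F_est 8.3
```

Request:
carry_out:
  targets:
    - [[3.4,0,0],[0,0,0]]

```text
time_s: 33.15
tool_pos: [0.5311, -0.3014, 0.1193]
tool_rot: [-90.0, 0.1, -2.4]
force: [-5.2, 1.5, 2.9]
grip_width: 0.0236
```

```bash
python3 cl.py
```

```text
t 33.15 pos [ 531.1 -301.4  119.3] rot [-90.     0.09  -2.36] F [-5.18  1.51  2.92] w 23.6 q [ 68.  24. -52.  92.  19.  73.  11.]
phi 268.19 crank 12.575 r 65.19 radial -1.35 T 5.23 F_est -1.0
```

Request:
carry_out:
  targets:
    - [[3.4,0,0.2],[0,0,0]]

```text
time_s: 33.25
tool_pos: [0.5342, -0.3015, 0.1193]
tool_rot: [-90.0, 0.1, -2.4]
force: [-7.3, 0.9, 3.7]
grip_width: 0.0235
```

```bash
python3 cl.py; python3 - <<'E'
from h import *
cv2.imwrite('pics/top15.png',env.read_camera('top')[:,:,::-1])
for k in(12,13,14,15):
    g=cv2.imread(f'pics/top{k}.png')[190:206,268:330].astype(int).sum(2).mean(0)/3; print(np.round(g[18:27]).astype(int).tolist(),np.round(g[47:60]).astype(int).tolist())
E
```

```text
t 33.25 pos [ 534.2 -301.5  119.3] rot [-90.01   0.12  -2.37] F [-7.3   0.87  3.73] w 23.5 q [ 68.  24. -52.  92.  20.  74.  10.]
phi 270.98 crank 12.624 r 65.22 radial -1.0 T 7.28 F_est 12.3
[62, 61, 62, 63, 48, 22, 43, 163, 211] [203, 205, 178, 108, 62, 55, 43, 31, 28, 42, 132, 177, 179]
[62, 62, 62, 61, 43, 59, 168, 212, 209] [210, 161, 73, 58, 47, 33, 30, 26, 44, 152, 188, 177, 178]
[62, 62, 61, 57, 53, 155, 209, 209, 207] [187, 122, 64, 57, 45, 31, 27, 36, 119, 173, 180, 175, 134]
[62, 62, 60, 57, 82, 172, 211, 209, 207] [162, 71, 59, 47, 33, 32, 28, 58, 148, 183, 177, 167, 121]
```

```bash
python3 rows.py 272 2 8
```

```text
[[[2.2, 0, 0.2], [0, 0, 0]], [[2.3, 0, 0.3], [0, 0, 0]], [[2.2, 0, 0.3], [0, 0, 0]], [[2.2, 0, 0.5], [0, 0, 0]], [[2.3, 0, 0.5], [0, 0, 0]], [[2.1, 0, 0.6], [0, 0, 0]], [[2.2, 0, 0.7], [0, 0, 0]], [[2.2, 0, 0.7], [0, 0, 0]]]
end phi 288.0 crank rad 6.637487145334435
```

Request:
carry_out:
  targets:
    - [[2.3,0,0.2],[0,0,0]]

```text
time_s: 33.4
tool_pos: [0.5363, -0.3014, 0.1193]
tool_rot: [-90.0, 0.1, -2.4]
force: [-7.4, 1.7, 4.5]
grip_width: 0.0232
```

```bash
python3 cl.py
```

```text
t 33.4 pos [ 536.3 -301.4  119.3] rot [-90.01   0.15  -2.37] F [-7.39  1.68  4.55] w 23.2 q [ 67.  24. -51.  92.  20.  74.  10.]
phi 272.76 crank 12.655 r 65.21 radial -2.04 T 7.3 F_est 12.4
```

Request:
carry_out:
  targets:
    - [[2.3,0,0.3],[0,0,0]]

```text
time_s: 33.5
tool_pos: [0.5384, -0.3012, 0.1193]
tool_rot: [-90.0, 0.2, -2.4]
force: [-7.1, 1.1, 4.7]
grip_width: 0.0236
```

```bash
python3 cl.py
```

```text
t 33.5 pos [ 538.4 -301.2  119.3] rot [-90.01   0.16  -2.38] F [-7.1   1.14  4.68] w 23.6 q [ 67.  25. -51.  91.  20.  74.  10.]
phi 274.66 crank 12.688 r 65.17 radial -1.71 T 6.99 F_est 10.4
```

Request:
carry_out:
  targets:
    - [[2.2,0,0.4],[0,0,0]]

```text
time_s: 33.6
tool_pos: [0.5404, -0.3011, 0.1193]
tool_rot: [-90.0, 0.2, -2.4]
force: [-8.2, 1.0, 5.5]
grip_width: 0.0234
```

```bash
python3 cl.py
```

```text
t 33.6 pos [ 540.4 -301.1  119.3] rot [-90.02   0.18  -2.39] F [-8.23  1.03  5.5 ] w 23.4 q [ 67.  25. -51.  91.  20.  74.  10.]
phi 276.44 crank 12.719 r 65.23 radial -1.95 T 8.06 F_est 17.3
```

Request:
carry_out:
  targets:
    - [[2.2,0,0.5],[0,0,0]]

```text
time_s: 33.7
tool_pos: [0.5425, -0.3008, 0.1193]
tool_rot: [-90.0, 0.2, -2.4]
force: [-8.1, 1.6, 3.9]
grip_width: 0.0235
```

```bash
python3 cl.py
```

```text
t 33.7 pos [ 542.5 -300.8  119.3] rot [-90.03   0.2   -2.39] F [-8.07  1.61  3.88] w 23.5 q [ 66.  25. -51.  91.  20.  74.  10.]
phi 278.26 crank 12.751 r 65.19 radial -2.75 T 7.76 F_est 15.3
```

Request:
carry_out:
  targets:
    - [[2.3,0,0.5],[0,0,0]]

```text
time_s: 33.8
tool_pos: [0.5445, -0.3005, 0.1193]
tool_rot: [-90.0, 0.2, -2.4]
force: [-8.8, 1.1, 4.7]
grip_width: 0.0239
```

```bash
python3 cl.py
```

```text
t 33.8 pos [ 544.5 -300.5  119.3] rot [-90.03   0.23  -2.4 ] F [-8.76  1.08  4.74] w 23.9 q [ 66.  25. -51.  91.  20.  74.   9.]
phi 280.09 crank 12.783 r 65.18 radial -2.6 T 8.43 F_est 19.6
```

Request:
carry_out:
  targets:
    - [[2.1,0,0.6],[0,0,0]]

```text
time_s: 33.9
tool_pos: [0.5465, -0.3001, 0.1192]
tool_rot: [-90.0, 0.2, -2.4]
force: [-10.1, 0.9, 5.9]
grip_width: 0.0235
```

```bash
python3 cl.py
```

```text
t 33.9 pos [ 546.5 -300.1  119.2] rot [-90.04   0.25  -2.41] F [-10.14   0.89   5.89] w 23.5 q [ 66.  26. -51.  90.  21.  74.   9.]
phi 281.84 crank 12.813 r 65.18 radial -2.95 T 9.74 F_est 27.9
```

Request:
carry_out:
  targets:
    - [[0,0,0],[0,0,0]]
    - [[0,0,0],[0,0,0]]

```text
time_s: 34.1
tool_pos: [0.5469, -0.3, 0.1193]
tool_rot: [-90.0, 0.2, -2.4]
force: [-7.8, 1.9, 4.7]
grip_width: 0.0237
```

```bash
python3 cl.py
```

```text
t 34.1 pos [ 546.9 -300.   119.3] rot [-90.04   0.2   -2.4 ] F [-7.77  1.87  4.72] w 23.7 q [ 66.  26. -51.  90.  20.  74.   9.]
phi 282.16 crank 12.819 r 65.22 radial -3.46 T 7.2 F_est 11.4
```

Request:
carry_out:
  targets:
    - [[-1,0,0],[0,0,0]]
    - [[0,0,0],[0,0,0]]

```text
time_s: 34.3
tool_pos: [0.547, -0.3, 0.1193]
tool_rot: [-90.0, 0.1, -2.4]
force: [-4.7, 0.5, 2.1]
grip_width: 0.0236
```

```bash
python3 cl.py
```

```text
t 34.3 pos [ 547.  -300.   119.3] rot [-9.005e+01  6.000e-02 -2.390e+00] F [-4.75  0.5   2.08] w 23.6 q [ 66.  25. -51.  91.  20.  74.   9.]
phi 282.25 crank 12.82 r 65.18 radial -1.5 T 4.53 F_est -5.9
```

Request:
carry_out:
  targets:
    - [[-1.2,0,0],[0,0,0]]
    - [[0,0,0],[0,0,0]]

```text
time_s: 34.5
tool_pos: [0.547, -0.3, 0.1194]
tool_rot: [-90.1, -0.1, -2.4]
force: [-1.4, -0.2, 0.1]
grip_width: 0.0236
```

```bash
python3 cl.py
```

```text
t 34.5 pos [ 547.  -300.   119.4] rot [-9.005e+01 -9.000e-02 -2.360e+00] F [-1.43 -0.15  0.12] w 23.6 q [ 66.  25. -51.  91.  20.  74.   9.]
phi 282.25 crank 12.82 r 65.16 radial -0.16 T 1.43 F_est -26.1
```

Crank holds with nearly no hand force. Opening and rising.

Request:
carry_out:
  targets:
    - [[0,0,0],[0,0,0]]
    - [[0,0,0],[0,0,0]]
    - [[0,0,0],[0,0,0]]
    - [[0,0,0],[0,0,0]]
    - [[0,0,0],[0,0,0]]
  jaw: 0.75

```text
time_s: 35.0
tool_pos: [0.5468, -0.2992, 0.1194]
tool_rot: [-90.0, -0.0, -2.3]
force: [-0.9, 1.2, 0.9]
grip_width: 0.0557
```

Request:
carry_out:
  targets:
    - [[0,-10,0],[0,0,0]]
    - [[0,-25,0],[0,0,0]]
    - [[0,-40,0],[0,0,0]]
    - [[0,-40,0],[0,0,0]]
    - [[0,-35,0],[0,0,0]]
    - [[0,0,-30],[0,0,0]]
    - [[0,0,-40],[0,0,0]]
    - [[0,0,-40],[0,0,0]]
    - [[0,0,-20],[0,0,0]]
    - [[0,0,0],[0,0,0]]

```text
time_s: 36.0
tool_pos: [0.5395, -0.4339, 0.2688]
tool_rot: [-90.0, 0.0, -2.7]
force: [0.1, 0.3, 0.2]
grip_width: 0.0652
```

```bash
python3 mv.py .55 -.3 .3; python3 - <<'E'
from h import *
for n in ('top','side'): cv2.imwrite('pics/%s20.png'%n,env.read_camera(n)[:,:,::-1])
for k in(14,15,20):
    g=cv2.imread(f'pics/top{k}.png')[190:206,268:330].astype(int).sum(2).mean(0)/3; print(np.round(g[18:27]).astype(int).tolist(),np.round(g[47:60]).astype(int).tolist())
a=cv2.imread('pics/top20.png')[140:240,250:440];b=cv2.imread('pics/side20.png')[120:270,240:380]
cv2.imwrite('pics/i1.png',cv2.resize(a,None,fx=4.2,fy=4.2,interpolation=cv2.INTER_CUBIC));cv2.imwrite('pics/i2.png',cv2.resize(b,None,fx=4,fy=4,interpolation=cv2.INTER_CUBIC))
E
```

```text
t 36.0 pos [ 539.5 -433.9  268.8] rot [-9.004e+01  3.000e-02 -2.720e+00] F [0.09 0.31 0.24] w 65.2 q [ 68.  30. -49.  67.  22.  93.  21.]
tool shift mm [  4.2 -31.3 134.2]
[62, 62, 61, 57, 53, 155, 209, 209, 207] [187, 122, 64, 57, 45, 31, 27, 36, 119, 173, 180, 175, 134]
[62, 62, 60, 57, 82, 172, 211, 209, 207] [162, 71, 59, 47, 33, 32, 28, 58, 148, 183, 177, 167, 121]
[61, 60, 58, 56, 80, 168, 207, 205, 203] [158, 69, 57, 46, 31, 25, 42, 147, 185, 176, 177, 131, 66]
```

View pics/i1.png

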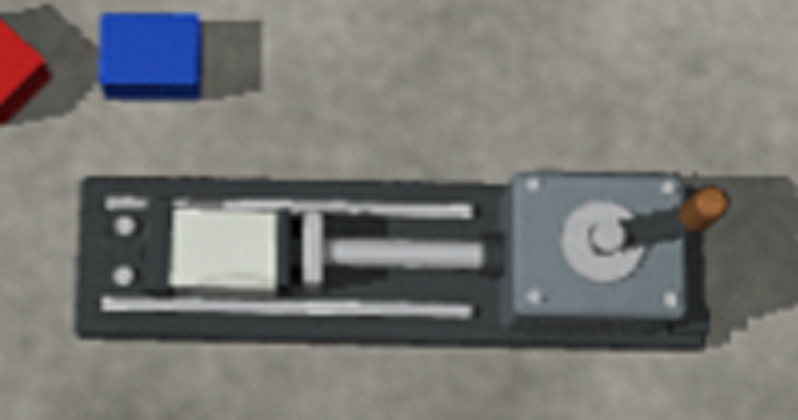

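View pics/i2.png

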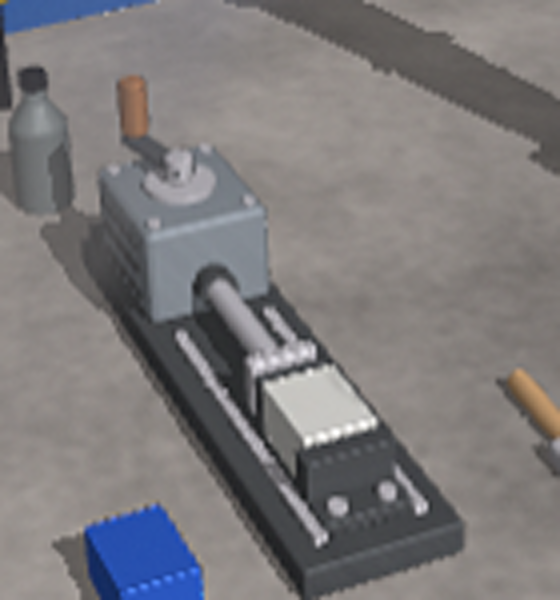

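```bash
python3 - <<'E'
from h import *
from scipy.optimize import minimize
def cyl(x,y):
    th=np.linspace(0,2*np.pi,24); return np.array([[x+.0125*np.cos(a),y+.0125*np.sin(a),z] for a in th for z in(.146,.196)])
B=lambda a:cv2.GaussianBlur(a.astype(np.float32),(0,0),1)
for k in("0","20"):
    im=cv2.imread(f"pics/top{k}.png").astype(int); m=(im[:,:,2]-im[:,:,0]>50); m[:, :405]=0;m[:,430:]=0;m[:175]=0;m[200:]=0
    im=cv2.imread(f"pics/side{k}.png").astype(int); m2=(im[:,:,2]-im[:,:,0]>40); m2[:,:255]=0;m2[:,290:]=0;m2[:130]=0;m2[165:]=0
    def c(q): return sum(((B(hullmask(n,cyl(*q)))-B(mm))**2).sum() for n,mm in(("top",m),("side",m2)))
    x=np.array([.556,-.297]); r=minimize(c,x,method="Nelder-Mead",options=dict(initial_simplex=[x,x+[.008,0],x+[0,-.008]]))
    d=r.x-[.53313,-.23628]; print(k,r.x,r.fun,"phi",np.degrees(np.arctan2(d[1],d[0]))%360)
E
```

```text
0 [ 0.5590542  -0.29714746] 26.00961685180664 phi 293.0697505728241
20 [ 0.54615373 -0.30220032] 24.901166915893555 phi 281.17587664187437
```

```bash
python3 -c "
from cell import env
print(env.sign_off()); print(env.get_obs()['time_s'])"
```

```text
the job is handed in; nothing more can be done
None
the job is handed in; nothing more can be done
```

The white marble block is clamped between the jaw and the stop, the crank is let go, and the job was handed in at about 36 s of the 72 s allowed. The sign-off gives no verdict, and I could not read the clamping force directly.

- **What I did:** I gripped the block across its 60 mm width, laid it between the rails and let go. I then held the knob for two counter-clockwise turns at about 1 rad/s, taking the clamping part slowly. I eased off the hand force before opening the fingers and moved the arm well clear.
- **Clamping force:** It comes out at roughly 20–28 N. The top pictures put the jaw's first contact at a crank angle of about 12.51 rad and the crank ended at about 12.82 rad, which gives about 25 N. Knob-force readings in the last steps were noisy, at 15, 20 and 28 N.
- **Last checks:**
  - The block sits between the rails, tight against the stop.
  - The block's edge did not move over the last 2 mm of jaw travel.
  - The knob's angle matches the held one to within about 1°, so the crank stayed after release.
  - The brush and bottle look unmoved in the last close pictures. I did not check the core, bowl or offcut again.
- **What disagreed:**
  - The fingertips were about 35 mm higher than the reported tool position. The first closing, a trial, passed above the block, and I worked from the pictures after that.
  - My first clamp pose from the images was about 2–3 mm off at the crank axis. I corrected it from the circle the knob followed, which fitted to within 0.1 mm.

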